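Tighten the drain filter box cover crosswise

ROBOT

A 6-joint arm with a two-finger parallel gripper is mounted at the origin on the work surface. World frame = base frame: x ahead of the robot, y to its left, z up, the work surface at z = 0. Lengths are in mm, angles in rad, forces in N, time in s.
With the tool pointing down it reaches from about 350 to 775 mm from the base axis. Payload 7.3 kg.
Tool frame: the origin (TCP) lies at the centre of the arm's flange, where the gripper is bolted on; the fingertips stand 178 mm ahead of it and the grasp point (between the pads) lies 159 mm ahead of it; z points along the fingers, y is the direction in which the jaws open and shut (so a half turn about z gives the same grasp; the last joint's range is limited). The gripper opens to 92 mm and grips with 3 to 60 N. Pads are 19 mm wide; open, the fingers measure 130 mm over their backs; the gripper's body (75 mm by 190 mm) begins 47 mm behind the grasp point.
Start: joints at [0.996, 0.342, 1.524, -0, 1.275, -0.146], TCP at [218.264, 477.482, 404.741] pointing down, gripper open.
Joint ranges: [-2.53, 2.53], [-0.77, 2.02], [0.04, 2.7], [-1, 4.14], [0.28, 2.66], [-3.11, 3.11]. Speed limits (rad/s): [2.57, 2.57, 3.14, 3.14, 3.14, 3.14].

INTERFACE

Orientations are given as [roll, pitch, yaw] about the fixed x, y, z axes, in that order (R = Rz(yaw) Ry(pitch) Rx(roll)).
In Python, from plant import get_obs, capture, close_job gives the robot as it stands. The module is installed in compiled form; this text tells all that it offers.
- The arm moves only by the shell command python3 -m pendant 'ROWS'. ROWS is JSON, a list of rows, each a list of 3 entries, a list of its own where there are three numbers: the shift along the tool's x, y, z in m, then the turn, a rotation vector about the tool's x, y, z in rad, then the finger opening in m, from 0 to 0.0918. In form: [[[tx, ty, tz], [wx, wy, wz], fingers], ...]. A call has 1 to 10 rows; each row is the pose to reach, as a shift and turn from the pose commanded when the call began, along the tool's axes at that moment; what a row does not reach only later rows make up. A row lasts 1/12 s, in which the tool goes at most 41.7 mm and 7.16 degrees, less where a joint would pass 70% of its speed; a pose out of reach is approached as far as the arm can. A call with a gripper value outside its range is refused whole. The fingers move at their own pace and stop on an object; the grip force is fixed at half the most. Time passes only in rows, so rows that repeat a pose let the fingers close. It gives the time, the measured TCP pose, the force and the opening at its end, in the units of the state.
- get_obs(): the state, without advancing time (a new reading comes with each control period).
- capture(name): name is "side" or "top"; returns a dict with "color" (420x560x3 uint8, red, green, blue), "mtx" (3x3 intrinsics, pixels), "rvec" (rotation vector, rad) and "tvec" (3), from world to camera coordinates, as OpenCV has them. Camera axes: x right, y down, z forward; pixel columns grow to the right and rows downward; lengths in mm; the calibration is good to about 2 mm. A picture is of the moment at which its call begins. There is no depth.
- close_job(): hands the job in, once; it reports no verdict.
The state is a dict: "time": time; "joint_positions": joint angles; "dq": joint speeds; "tau": joint torques, N m; "tool_pos": TCP position; "tcp_rot": TCP orientation; "contact_force": force on the tool from outside, world axes, zero at the start; "moment": the same for the moment, N m; "grip_width": finger opening in mm.
Only numpy, scipy, OpenCV 4.12 (cv2) and the standard library are available. Lean on these libraries where they do the work, as an engineer would, in place of code of your own. Each camera call takes 0.05 s, during which the arm holds its last target. There are 200 camera calls.

TASK

The blue cover of the drain filter box still rides high on its springs: pull it down onto its gasket with the four red knobs (clockwise). Go crosswise, from a corner to the opposite one: first give every knob about a sixth of a turn, and only then go round crosswise again and tighten each until it feels firm, all four alike (tightening one can slacken the one opposite), so that the cover comes down without leaning to one side and ends flat. Do not overtighten any knob so that it crushes the gasket, do not press on the cover itself, and leave the bottle, mug and brush where they are.

Things in the scene. Friction and masses are not known exactly. Their poses are not given: they have to be found in the camera images.
- housing: Filter box: bare metal, 224 x 224 x 100 mm, fixed to the bench, turned by up to 0.35 rad; 236 mm rim flange (top at 100 mm), grey pipe stubs on its +y and -y sides to 142 mm from the centre, small guide tabs round the cover up to 116 mm high. Rubber gasket on top; its exact height is unknown. Origin: centre of the underside; z up.
- cover: Loose blue square cover, 214 x 214 x 6 mm, about 0.8 kg; origin: centre of its underside; axes as the box's. Starts level on four springs, underside 110 mm over the bench; lies on the gasket after going down 2.7 to 5.3 mm (unknown). The springs load a knob by under 20 N; once the cover lies on the gasket the clamping force climbs to 75 N within about 0.35 rad more.
- knob_a (a joint): Angle (rad) of the near-left clamping knob, a quick-lead screw: starts at 0 to 0.4, grows as it tightens (clockwise from above), 2.5 mm down per rad; touches the raised cover at about 0.4, meets the seated cover at 1.45 to 2.55, alike for all four. Stays where left. Turning takes 0.08 N m idle plus about 0.005 N m per N of clamping (friction varies): firm at 0.2 to 0.35 N m.
- knob_b (a joint): Angle (rad) of the near-right clamping knob, a quick-lead screw: starts at 0 to 0.4, grows as it tightens (clockwise from above), 2.5 mm down per rad; touches the raised cover at about 0.4, meets the seated cover at 1.45 to 2.55, alike for all four. Stays where left. Turning takes 0.08 N m idle plus about 0.005 N m per N of clamping (friction varies): firm at 0.2 to 0.35 N m.
- knob_c (a joint): Angle (rad) of the far-right clamping knob, a quick-lead screw: starts at 0 to 0.4, grows as it tightens (clockwise from above), 2.5 mm down per rad; touches the raised cover at about 0.4, meets the seated cover at 1.45 to 2.55, alike for all four. Stays where left. Turning takes 0.08 N m idle plus about 0.005 N m per N of clamping (friction varies): firm at 0.2 to 0.35 N m.
- knob_d (a joint): Angle (rad) of the far-left clamping knob, a quick-lead screw: starts at 0 to 0.4, grows as it tightens (clockwise from above), 2.5 mm down per rad; touches the raised cover at about 0.4, meets the seated cover at 1.45 to 2.55, alike for all four. Stays where left. Turning takes 0.08 N m idle plus about 0.005 N m per N of clamping (friction varies): firm at 0.2 to 0.35 N m.
- grip_a (a point): Middle of the red tee bar of the near-left knob (at -x,+y of the box, 70 mm each). Bar 44 mm long, 12 thick, 22 tall, along this point's x axis, which turns with the knob (along the box's x at joint 0). 33 mm above the knob's foot, 34 mm above the cover's top at joint 0. Free beside and under the bar down to a 26 mm collar whose top is 23 mm below this point.
- grip_b (a point): Middle of the red tee bar of the near-right knob (at -x,-y of the box, 70 mm each). Bar 44 mm long, 12 thick, 22 tall, along this point's x axis, which turns with the knob (along the box's x at joint 0). 33 mm above the knob's foot, 34 mm above the cover's top at joint 0. Free beside and under the bar down to a 26 mm collar whose top is 23 mm below this point.
- grip_c (a point): Middle of the red tee bar of the far-right knob (at +x,-y of the box, 70 mm each). Bar 44 mm long, 12 thick, 22 tall, along this point's x axis, which turns with the knob (along the box's x at joint 0). 33 mm above the knob's foot, 34 mm above the cover's top at joint 0. Free beside and under the bar down to a 26 mm collar whose top is 23 mm below this point.
- grip_d (a point): Middle of the red tee bar of the far-left knob (at +x,+y of the box, 70 mm each). Bar 44 mm long, 12 thick, 22 tall, along this point's x axis, which turns with the knob (along the box's x at joint 0). 33 mm above the knob's foot, 34 mm above the cover's top at joint 0. Free beside and under the bar down to a 26 mm collar whose top is 23 mm below this point.
- screw_a: Threaded stud that carries the near-left knob; origin at the knob's foot, on the screw's axis. It moves down with the knob and does not turn.
- screw_b: Threaded stud that carries the near-right knob; origin at the knob's foot, on the screw's axis. It moves down with the knob and does not turn.
- screw_c: Threaded stud that carries the far-right knob; origin at the knob's foot, on the screw's axis. It moves down with the knob and does not turn.
- screw_d: Threaded stud that carries the far-left knob; origin at the knob's foot, on the screw's axis. It moves down with the knob and does not turn.
- spray: White bottle with a red cap, 68 mm wide, 190 mm tall, standing; origin under its centre. Bystander.
- mug: White mug, 80 mm wide, 90 mm tall, standing; origin under its centre. Bystander.
- scrubber: Dish brush lying flat on the bench; about 0.2 m long. Bystander.

How it is judged:
By the outcome, as a careful person would: the job done as asked, in the order asked, and still so for the second after the job is handed in, with the robot touching nothing.
It also fails if it takes over 72 s, if anything falls off the work surface, if the arm or the gripper's body presses on something with over 40 N, if the wrist force passes 120 N, or if a joint passes its speed limit or range.

## Working session

There is one attempt and no reset: what is moved stays moved. The work goes in short steps, Python scripts to look and compute and a shell command to move; the robot and the scene stay as the last step left them, time stands still between calls to the robot, and variables do not carry over. Pictures are saved under pics/ and viewed, about 8 in all and at most 12, crops included, and the job is handed in when it is done.

```bash
mkdir -p pics; python3 - <<'E'
from plant import *
import cv2
print(get_obs())
for n in("top","side"):
    c=capture(n);cv2.imwrite(f"pics/{n}0.png",cv2.cvtColor(c["color"],cv2.COLOR_RGB2BGR));print(n,c["mtx"].tolist(),c["rvec"],c["tvec"])
E
```

```text
{'time': 0.0, 'joint_positions': array([ 9.95999705e-01,  3.42710042e-01,  1.52499597e+00, -1.59195331e-05,
        1.27542155e+00, -1.45984388e-01]), 'dq': array([ 0.00039023,  0.00083091,  0.00111693, -0.00044608, -0.00095923,
       -0.0005371 ]), 'tau': array([-2.34065956e-03, -4.31260943e+01, -2.44219494e+01,  7.15523330e-02,
        5.61645732e-02, -9.53702670e-05]), 'tool_pos': array([218.19031066, 477.36391275, 404.05869067]), 'tcp_rot': array([-3.14007185e+00, -2.08217113e-04,  2.71278491e+00]), 'contact_force': array([-0.53815419,  0.00271576,  0.06716318]), 'moment': array([-0.02319274,  0.00172398,  0.03455482]), 'grip_width': 92.10229313827006}
top [[434.7259903545691, 0.0, 282.5234478812646], [0.0, 434.7259903545691, 208.3809577952573], [0.0, 0.0, 1.0]] [ 2.11502132 -2.13047717  0.19827142] [ -11.60717304  590.91085222 1414.15159225]
side [[541.9494049038733, 0.0, 282.0020787109727], [0.0, 541.9494049038733, 213.31113668088065], [0.0, 0.0, 1.0]] [ 2.39743328 -0.23201459  0.10079428] [-551.00407554  146.01187903 1689.64472793]
```

View pics/top0.png

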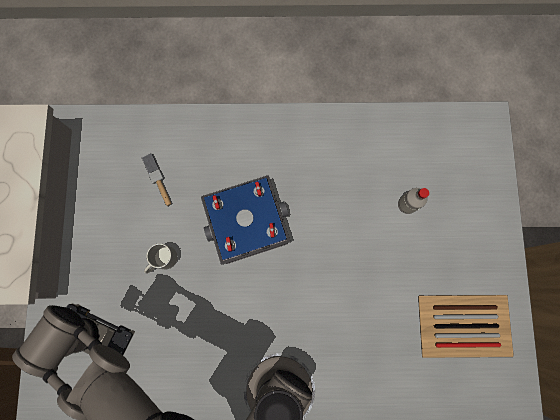

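View pics/side0.png

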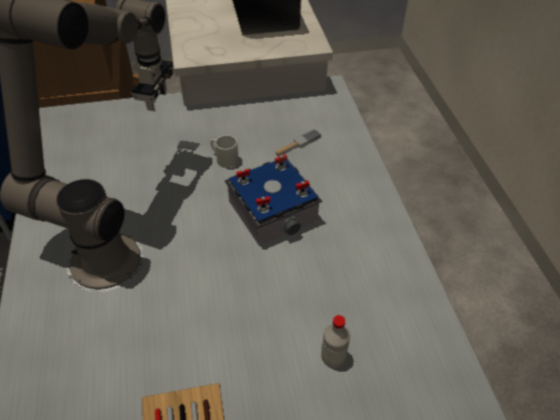

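Top view: image up is +x and left is +y. The knobs sit at about a (230,244), b (272,230), c (259,188) and d (217,203). Next I'll enlarge the box in both views.

```bash
python3 - <<'E'
import cv2
a=cv2.imread("pics/top0.png")[170:270,195:300];cv2.imwrite("pics/topc.png",cv2.resize(a,None,fx=5.7,fy=5.7,interpolation=cv2.INTER_CUBIC))
a=cv2.imread("pics/side0.png")[145:245,215:330];cv2.imwrite("pics/sidec.png",cv2.resize(a,None,fx=6,fy=6,interpolation=cv2.INTER_CUBIC))
E
```

```text
(no output)
```

View pics/topc.png

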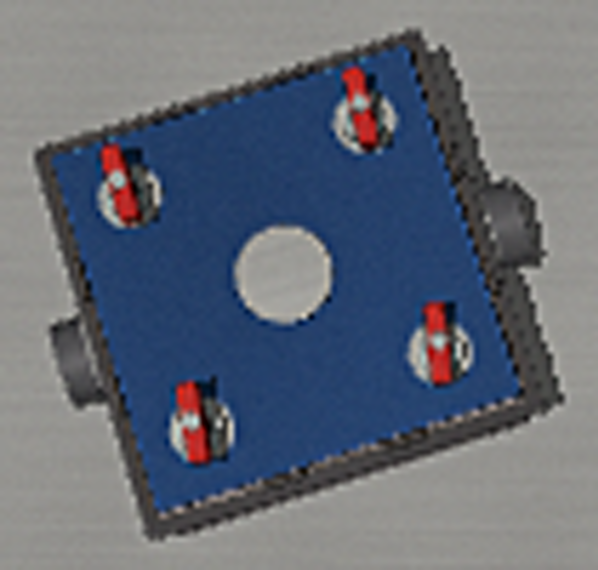

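View pics/sidec.png

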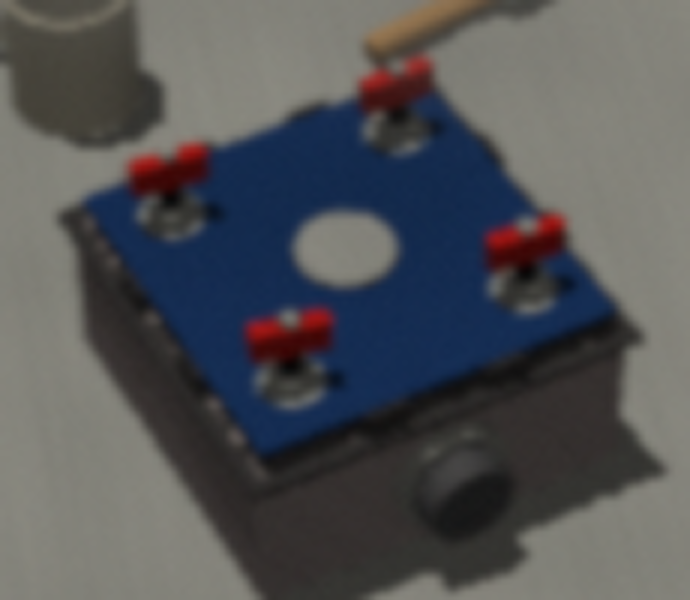

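```bash
cat > h.py <<'E'
from plant import *
import numpy as np, cv2
from scipy.optimize import least_squares
def ray(c,uv):
    R=cv2.Rodrigues(np.array(c["rvec"]))[0];C=-R.T@c["tvec"]
    uv=np.array(uv,float);d=np.c_[uv,np.ones(len(uv))]@np.linalg.inv(c["mtx"]).T@R
    return C,d
def onz(c,uv,z):
    C,d=ray(c,uv);return C+d*((z-C[2])/d[:,2])[:,None]
def proj(c,P): return cv2.projectPoints(np.array(P,float),np.array(c["rvec"]),np.array(c["tvec"]),c["mtx"],None)[0][:,0]
E
cat > m.py <<'E'
from h import *
T=capture("top");S=capture("side")
f=lambda p,k,o:(np.array(p)+.5)/k-.5+np.array(o)
tc=f([(160,515),(525,398),(407,45),(50,155)],5.7,(195,170))
sc=f([(82,203),(265,455),(618,325),(438,88)],6,(215,145))
tb=f([(191,422),(439,340),(361,102),(118,180)],5.7,(195,170))
sb=f([(171,160),(290,320),(527,230),(397,76)],6,(215,145))
s=np.array([(-1,1),(-1,-1),(1,-1),(1,1)])
def P(p,h,z):
    c,n=np.cos(p[2]),np.sin(p[2]);return np.c_[s@np.array([[c,n],[-n,c]])*h+p[:2],np.full(4,z)]
for name,cs in(("top",[(T,tc,tb)]),("side",[(S,sc,sb)]),("both",[(T,tc,tb),(S,sc,sb)])):
    r=least_squares(lambda p:np.concatenate([np.r_[(proj(c,P(p,107,116))-u).ravel(),(proj(c,P(p,70,161))-v).ravel()] for c,u,v in cs]),[600,60,.3])
    print(name,r.x,np.abs(r.fun).max())
print(P(r.x,70,150))
E=f([(190,382),(196,462),(433,303),(441,385),(352,70),(371,150),(112,146),(130,225)],5.7,(195,170))
w=onz(T,E,161);d=w[0::2]-w[1::2];print("bar yaw",np.arctan2(d[:,1],d[:,0]),np.hypot(d[:,0],d[:,1]),((w[0::2]+w[1::2])/2).round(1).tolist())
E
python3 m.py
```

```text
top [5.49521639e+02 1.06688679e+02 3.09001931e-01] 0.5624250468815433
side [5.50675422e+02 1.02464943e+02 2.93832013e-01] 1.8312742832784465
both [5.50198475e+02 1.05238600e+02 3.02583046e-01] 2.4292237418449645
[[462.51949537 151.19941418 150.        ]
 [504.23766088  17.55961971 150.        ]
 [637.87745535  59.27778522 150.        ]
 [596.15928984 192.91757969 150.        ]]
bar yaw [0.09055888 0.09411192 0.23018199 0.23960843] [43.63591321 45.26582723 46.85441316 45.84825575] [[461.4, 151.8, 161.0], [503.0, 19.5, 161.0], [634.2, 61.1, 161.0], [592.4, 193.6, 161.0]]
```

```bash
cat > to.py <<'E'
import sys; from h import *
from scipy.spatial.transform import Rotation as Ro
K=dict(a=(462.3,151.5),b=(504,18),c=(637.5,60),d=(595.5,193.3));BY=.303
def to(x,y,z,yaw):  # z of grasp point
    o=get_obs();R=Ro.from_euler("xyz",o["tcp_rot"]);t=Ro.from_euler("xyz",[np.pi,0,yaw])
    print("shift mm",R.inv().apply(np.array([x,y,z+159])-o["tool_pos"]).round(2),"turn",(R.inv()*t).as_rotvec().round(3))
def st():
    o=get_obs();r=o["tcp_rot"];print("t%.2f"%o["time"],"grasp",(o["tool_pos"]-[0,0,159]).round(2),"rot",r.round(3),"q %.3f"%((BY-r[2]+.5)%np.pi-.5),"j6 %.2f"%o["joint_positions"][5],"F",o["contact_force"].round(1),"Mz %.3f"%o["moment"][2],"w %.1f"%o["grip_width"])
if __name__=="__main__":
    st()
    if len(sys.argv)>1: k,z,yaw=sys.argv[1:4];to(*K[k],float(z),float(yaw))
E
python3 to.py a 200 3.232
```

```text
t0.20 grasp [218.22 477.42 245.31] rot [-3.141 -0.     2.713] q 0.732 j6 -0.15 F [-0.5 -0.1  0.6] Mz 0.012 w 91.8
shift mm [-357.49 -194.9    45.44] turn [-0.001 -0.    -0.519]
```

```bash
python3 -m pendant '[[[-0.357,-0.195,0.0],[0,0,-0.519],0.06],[[-0.357,-0.195,0.0],[0,0,-0.519],0.06],[[-0.357,-0.195,0.0],[0,0,-0.519],0.06],[[-0.357,-0.195,0.0],[0,0,-0.519],0.06],[[-0.357,-0.195,0.0],[0,0,-0.519],0.06],[[-0.357,-0.195,0.0],[0,0,-0.519],0.06],[[-0.357,-0.195,0.0],[0,0,-0.519],0.06],[[-0.357,-0.195,0.0],[0,0,-0.519],0.06],[[-0.357,-0.195,0.045],[0,0,-0.519],0.06],[[-0.357,-0.195,0.045],[0,0,-0.519],0.06]]'; python3 -m pendant '[[[0,0,0],[0,0,0],0.06],[[0,0,0],[0,0,0],0.06]]'; python3 to.py a 153 3.232
```

```text
time: 1.03
tool_pos: [452.1, 164.4, 368.9]
tcp_rot: [3.141, 0.003, -3.052]
contact_force: [1.4, 0.2, -0.4]
grip_width: 60.2
time: 1.2
tool_pos: [451.8, 164.6, 367.3]
tcp_rot: [-3.141, -0.003, -3.055]
contact_force: [-0.6, 0.6, 1.1]
grip_width: 60.0
t1.20 grasp [451.76 164.59 208.31] rot [-3.141e+00 -3.000e-03 -3.055e+00] q 0.217 j6 -1.47 F [-0.6  0.6  1.1] Mz 0.015 w 60.0
shift mm [ -9.53 -13.94  55.29] turn [-0.    -0.003 -0.004]
```

```bash
python3 -m pendant '[[[-0.0095,-0.014,0.02],[0,0,-0.004],0.06],[[-0.0095,-0.014,0.035],[0,0,-0.004],0.06],[[-0.0095,-0.014,0.035],[0,0,-0.004],0.06],[[-0.0095,-0.014,0.035],[0,0,-0.004],0.06]]'; python3 to.py a 153 3.232; python3 - <<'E'
from h import *
a=capture("side")["color"][120:240,200:330,::-1];b=capture("top")["color"][170:290,180:310,::-1]
cv2.imwrite("pics/s1.png",cv2.resize(np.hstack([a,b]),None,fx=3,fy=3,interpolation=cv2.INTER_CUBIC))
E
```

```text
time: 1.53
tool_pos: [461.2, 154.1, 333.6]
tcp_rot: [3.141, -0.001, -3.046]
contact_force: [0.7, -0.4, -0.1]
grip_width: 60.1
t1.53 grasp [461.21 154.07 174.63] rot [ 3.141e+00 -1.000e-03 -3.046e+00] q 0.208 j6 -1.50 F [ 0.7 -0.4 -0.1] Mz 0.019 w 60.1
shift mm [-0.87 -2.66 21.63] turn [ 0.    -0.001  0.005]
```

View pics/s1.png

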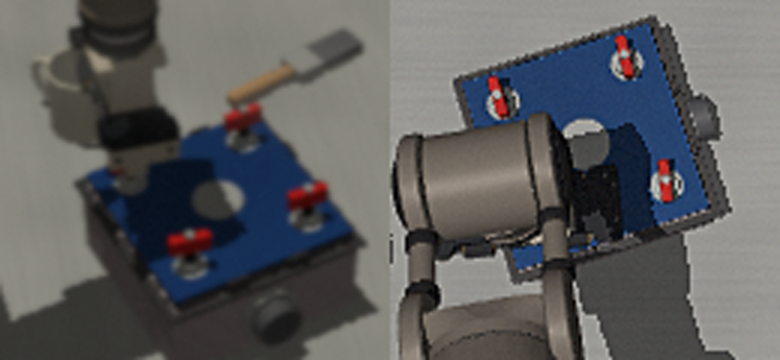

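The side view shows the fingers around knob a, with its red bar visible between them. I'll go down and close.

```bash
python3 -m pendant '[[[-0.001,-0.0026,0.011],[0,0,0],0.05],[[-0.001,-0.0026,0.0216],[0,0,0],0.05],[[-0.001,-0.0026,0.0216],[0,0,0],0.03],[[-0.001,-0.0026,0.0216],[0,0,0],0.02],[[-0.001,-0.0026,0.0216],[0,0,0],0.02]]'; python3 to.py a 153 3.232;python3 -m pendant '[[[0,0,0],[0,0,0],0],[[0,0,0],[0,0,0],0],[[0,0,0],[0,0,0],0],[[0,0,0],[0,0,0],0],[[0,0,0],[0,0,0],0]]';python3 to.py a 153 3.232
```

```text
time: 2.05
tool_pos: [463.1, 151.1, 313.0]
tcp_rot: [3.141, 0.002, -3.047]
contact_force: [-0.8, 1.1, 0.2]
grip_width: 34.6
t2.05 grasp [463.15 151.1  153.98] rot [ 3.141e+00  2.000e-03 -3.047e+00] q 0.208 j6 -1.51 F [-0.8  1.1  0.2] Mz 0.033 w 34.6
shift mm [0.81 0.48 0.98] turn [0.    0.002 0.004]
time: 2.47
tool_pos: [463.1, 151.9, 312.4]
tcp_rot: [3.138, 0.002, -3.048]
contact_force: [-1.1, 9.4, -0.4]
grip_width: 12.5
t2.47 grasp [463.08 151.86 153.37] rot [ 3.138e+00  2.000e-03 -3.048e+00] q 0.209 j6 -1.51 F [-1.1  9.4 -0.4] Mz 0.088 w 12.5
shift mm [ 0.81 -0.29  0.37] turn [0.003 0.002 0.003]
```

```bash
python3 -m pendant '[[[0,0.0008,0.0002],[0,0,0.1],0],[[0,0.0008,0.0005],[0,0,0.2],0],[[0,0.0008,0.0008],[0,0,0.3],0],[[0,0.0008,0.001],[0,0,0.4],0],[[0,0.0008,0.0013],[0,0,0.5],0],[[0,0.0008,0.0015],[0,0,0.6],0],[[0,0.0008,0.0018],[0,0,0.7],0],[[0,0.0008,0.002],[0,0,0.8],0],[[0,0.0008,0.0023],[0,0,0.9],0],[[0,0.0008,0.0026],[0,0,1.02],0]]';python3 to.py; python3 -m pendant '[[[0,0,0],[0,0,0],0],[[0,0,0],[0,0,0],0]]';python3 to.py
```

```text
time: 3.3
tool_pos: [462.9, 151.7, 309.9]
tcp_rot: [3.141, -0.0, 2.211]
contact_force: [-1.2, 0.7, 3.5]
grip_width: 12.5
t3.30 grasp [462.92 151.74 150.86] rot [ 3.141 -0.     2.211] q 1.233 j6 -0.48 F [-1.2  0.7  3.5] Mz 0.137 w 12.5
time: 3.47
tool_pos: [462.9, 151.7, 309.8]
tcp_rot: [3.141, -0.0, 2.219]
contact_force: [-1.7, 1.8, 3.6]
grip_width: 12.3
t3.47 grasp [462.93 151.67 150.76] rot [ 3.141 -0.     2.219] q 1.225 j6 -0.49 F [-1.7  1.8  3.6] Mz 0.006 w 12.3
```

```bash
python3 -m pendant '[[[0,0,0],[0,0,0],0.05],[[0,0,0],[0,0,0],0.05],[[0,0,0],[0,0,0],0.05],[[0,0,-0.02],[0,0,0],0.05],[[0,0,-0.045],[0,0,0],0.05],[[0,0,-0.045],[0,0,0],0.05]]'; python3 to.py c 180 3.375
```

```text
time: 3.97
tool_pos: [464.0, 151.5, 357.9]
tcp_rot: [3.136, 0.003, 2.217]
contact_force: [1.6, 1.1, 0.7]
grip_width: 47.6
t3.97 grasp [463.98 151.54 198.9 ] rot [3.136e+00 3.000e-03 2.217e+00] q 1.228 j6 -0.49 F [1.6 1.1 0.7] Mz 0.034 w 47.6
shift mm [-177.49   83.33   19.96] turn [ 0.003  0.006 -1.158]
```

```bash
python3 -m pendant '[[[-0.1775,0.0833,0],[0,0,-1.158],0.05],[[-0.1775,0.0833,0],[0,0,-1.158],0.05],[[-0.1775,0.0833,0],[0,0,-1.158],0.05],[[-0.1775,0.0833,0],[0,0,-1.158],0.05],[[-0.1775,0.0833,0],[0,0,-1.158],0.05],[[-0.1775,0.0833,0],[0,0,-1.158],0.05],[[-0.1775,0.0833,0],[0,0,-1.158],0.05],[[-0.1775,0.0833,0],[0,0,-1.158],0.05],[[-0.1775,0.0833,0],[0,0,-1.158],0.05],[[-0.1775,0.0833,0],[0,0,-1.158],0.05]]'; python3 -m pendant '[[[0,0,0],[0,0,0],0.05],[[0,0,0],[0,0,0],0.05]]'; python3 to.py c 153 3.375
```

```text
time: 4.8
tool_pos: [636.3, 59.4, 353.3]
tcp_rot: [3.141, -0.001, -2.902]
contact_force: [-0.2, 0.4, -0.6]
grip_width: 49.8
time: 4.97
tool_pos: [636.2, 59.6, 353.6]
tcp_rot: [3.141, -0.001, -2.91]
contact_force: [-0.0, 0.7, 0.3]
grip_width: 49.9
t4.97 grasp [636.23  59.58 194.65] rot [ 3.141e+00 -1.000e-03 -2.910e+00] q 0.072 j6 -1.83 F [-0.   0.7  0.3] Mz 0.004 w 49.9
shift mm [-1.37  0.11 41.65] turn [ 0.    -0.001 -0.002]
```

```bash
python3 -m pendant '[[[-0.0014,0.0001,0.015],[0,0,0],0.05],[[-0.0014,0.0001,0.03],[0,0,0],0.05],[[-0.0014,0.0001,0.0416],[0,0,0],0.04],[[-0.0014,0.0001,0.0416],[0,0,0],0.02],[[-0.0014,0.0001,0.0416],[0,0,0],0],[[-0.0014,0.0001,0.0416],[0,0,0],0],[[-0.0014,0.0001,0.0416],[0,0,0],0],[[-0.0014,0.0001,0.0416],[0,0,0],0],[[-0.0014,0.0001,0.0416],[0,0,0],0],[[-0.0014,0.0001,0.0416],[0,0,0],0]]'; python3 to.py c 153 3.375
```

```text
time: 5.8
tool_pos: [637.5, 61.3, 313.6]
tcp_rot: [3.139, 0.002, -2.909]
contact_force: [-1.0, 5.6, 1.3]
grip_width: 11.9
t5.80 grasp [637.48  61.29 154.59] rot [ 3.139e+00  2.000e-03 -2.909e+00] q 0.071 j6 -1.83 F [-1.   5.6  1.3] Mz -0.003 w 11.9
shift mm [ 0.28 -1.27  1.59] turn [ 0.002  0.002 -0.001]
```

```bash
python3 -m pendant '[[[0,0.0006,0.0004],[0,0,0.11],0],[[0,0.0006,0.0008],[0,0,0.22],0],[[0,0.0006,0.0012],[0,0,0.33],0],[[0,0.0006,0.0015],[0,0,0.44],0],[[0,0.0006,0.0018],[0,0,0.55],0],[[0,0.0006,0.0022],[0,0,0.66],0],[[0,0.0006,0.0025],[0,0,0.77],0],[[0,0.0006,0.0029],[0,0,0.88],0],[[0,0.0006,0.0032],[0,0,0.98],0],[[0,0.0006,0.0035],[0,0,1.08],0]]';python3 to.py; python3 -m pendant '[[[0,0,0],[0,0,0],0],[[0,0,0],[0,0,0],0]]';python3 to.py;  python3 -m pendant '[[[0,0,0],[0,0,0],0.05],[[0,0,0],[0,0,0],0.05],[[0,0,0],[0,0,0],0.05],[[0,0,-0.02],[0,0,0],0.05],[[0,0,-0.045],[0,0,0],0.05],[[0,0,-0.045],[0,0,0],0.05]]'; python3 to.py b 195 3.234
```

```text
time: 6.63
tool_pos: [637.5, 62.1, 310.9]
tcp_rot: [3.138, -0.0, 2.29]
contact_force: [-0.9, 5.6, 5.1]
grip_width: 11.9
t6.63 grasp [637.51  62.05 151.89] rot [ 3.138 -0.     2.29 ] q 1.155 j6 -0.74 F [-0.9  5.6  5.1] Mz 0.151 w 11.9
time: 6.8
tool_pos: [637.5, 62.0, 310.9]
tcp_rot: [3.138, -0.0, 2.294]
contact_force: [-1.6, 5.8, 5.0]
grip_width: 11.9
t6.80 grasp [637.52  62.05 151.92] rot [ 3.138 -0.     2.294] q 1.151 j6 -0.75 F [-1.6  5.8  5. ] Mz -0.079 w 11.9
time: 7.3
tool_pos: [638.3, 60.4, 359.1]
tcp_rot: [3.136, 0.006, 2.294]
contact_force: [0.5, 1.0, 0.4]
grip_width: 46.7
t7.30 grasp [638.27  60.43 200.07] rot [3.136 0.006 2.294] q 1.151 j6 -0.75 F [0.5 1.  0.4] Mz -0.048 w 46.7
shift mm [  57.02 -128.79    4.03] turn [ 0.003  0.008 -0.94 ]
```

```bash
sed -i 's/^K=.*/K=dict(a=(462.9,152),b=(504.7,19.3),c=(637.6,62.3),d=(595.7,195));BY=.303/' to.py; python3 to.py b 195 3.234 | tail -1; python3 -m pendant '[[[0.057,-0.129,0],[0,0,-0.94],0.05],[[0.057,-0.129,0],[0,0,-0.94],0.05],[[0.057,-0.129,0],[0,0,-0.94],0.05],[[0.057,-0.129,0],[0,0,-0.94],0.05],[[0.057,-0.129,0],[0,0,-0.94],0.05],[[0.057,-0.129,0],[0,0,-0.94],0.05],[[0.057,-0.129,0],[0,0,-0.94],0.05],[[0.057,-0.129,0],[0,0,-0.94],0.05],[[0.057,-0.129,0],[0,0,-0.94],0.05]]'; python3 to.py b 153 3.234
```

```text
shift mm [  57.53 -127.41    4.03] turn [ 0.003  0.008 -0.94 ]
time: 8.05
tool_pos: [502.9, 17.8, 354.1]
tcp_rot: [-3.141, 0.0, -3.048]
contact_force: [-0.3, -0.4, 0.1]
grip_width: 50.1
t8.05 grasp [502.88  17.78 195.06] rot [-3.141  0.    -3.048] q 0.209 j6 -1.78 F [-0.3 -0.4  0.1] Mz -0.054 w 50.1
shift mm [-1.96  1.35 42.06] turn [-0.     0.     0.002]
```

```bash
python3 -m pendant '[[[-0.002,0.0013,0.015],[0,0,0],0.05],[[-0.002,0.0013,0.03],[0,0,0],0.05],[[-0.002,0.0013,0.0425],[0,0,0],0.04],[[-0.002,0.0013,0.0425],[0,0,0],0.02],[[-0.002,0.0013,0.0425],[0,0,0],0],[[-0.002,0.0013,0.0425],[0,0,0],0],[[-0.002,0.0013,0.0425],[0,0,0],0],[[-0.002,0.0013,0.0425],[0,0,0],0],[[-0.002,0.0013,0.0425],[0,0,0],0],[[-0.002,0.0013,0.0425],[0,0,0],0]]'; python3 to.py b 153 3.234
```

```text
time: 8.88
tool_pos: [505.1, 19.4, 312.4]
tcp_rot: [-3.141, 0.002, -3.049]
contact_force: [-0.3, -2.5, 3.0]
grip_width: 12.0
t8.88 grasp [505.08  19.39 153.4 ] rot [-3.141e+00  2.000e-03 -3.049e+00] q 0.211 j6 -1.78 F [-0.3 -2.5  3. ] Mz 0.086 w 12.0
shift mm [ 0.39 -0.06  0.4 ] turn [-0.001  0.002 -0.   ]
```

```bash
python3 -m pendant '[[[0,0,0.0002],[0,0,0.1],0],[[0,0,0.0005],[0,0,0.2],0],[[0,0,0.0008],[0,0,0.3],0],[[0,0,0.001],[0,0,0.4],0],[[0,0,0.0013],[0,0,0.5],0],[[0,0,0.0015],[0,0,0.6],0],[[0,0,0.0018],[0,0,0.7],0],[[0,0,0.002],[0,0,0.8],0],[[0,0,0.0023],[0,0,0.9],0],[[0,0,0.0026],[0,0,1.01],0]]';python3 to.py; python3 -m pendant '[[[0,0,0],[0,0,0],0],[[0,0,0],[0,0,0],0]]';python3 to.py;  python3 -m pendant '[[[0,0,0],[0,0,0],0.05],[[0,0,0],[0,0,0],0.05],[[0,0,0],[0,0,0],0.05],[[0,0,-0.02],[0,0,0],0.05],[[0,0,-0.045],[0,0,0],0.05],[[0,0,-0.045],[0,0,0],0.05]]'; python3 to.py d 195 3.375
```

```text
time: 9.72
tool_pos: [505.0, 19.3, 309.9]
tcp_rot: [3.141, 0.002, 2.219]
contact_force: [-0.5, -2.2, 5.1]
grip_width: 11.8
t9.72 grasp [505.04  19.31 150.87] rot [3.141e+00 2.000e-03 2.219e+00] q 1.226 j6 -0.76 F [-0.5 -2.2  5.1] Mz 0.104 w 11.8
time: 9.88
tool_pos: [505.0, 19.3, 309.8]
tcp_rot: [3.141, 0.001, 2.227]
contact_force: [-0.3, -3.0, 6.2]
grip_width: 12.1
t9.88 grasp [505.05  19.29 150.8 ] rot [3.141e+00 1.000e-03 2.227e+00] q 1.218 j6 -0.77 F [-0.3 -3.   6.2] Mz -0.069 w 12.1
time: 10.38
tool_pos: [505.8, 19.7, 357.7]
tcp_rot: [3.137, 0.004, 2.225]
contact_force: [2.0, 0.6, -0.3]
grip_width: 46.9
t10.38 grasp [505.78  19.73 198.73] rot [3.137 0.004 2.225] q 1.219 j6 -0.77 F [ 2.   0.6 -0.3] Mz 0.003 w 46.9
shift mm [ 84.32 178.02   4.27] turn [ 0.002  0.006 -1.15 ]
```

```bash
python3 -m pendant '[[[0.084,0.178,0],[0,0,-1.15],0.05],[[0.084,0.178,0],[0,0,-1.15],0.05],[[0.084,0.178,0],[0,0,-1.15],0.05],[[0.084,0.178,0],[0,0,-1.15],0.05],[[0.084,0.178,0],[0,0,-1.15],0.05],[[0.084,0.178,0],[0,0,-1.15],0.05],[[0.084,0.178,0],[0,0,-1.15],0.05],[[0.084,0.178,0],[0,0,-1.15],0.05],[[0.084,0.178,0],[0,0,-1.15],0.05],[[0.084,0.178,0],[0,0,-1.15],0.05]]'; python3 to.py d 153 3.375
```

```text
time: 11.22
tool_pos: [595.1, 194.8, 353.1]
tcp_rot: [3.141, -0.001, -2.901]
contact_force: [-0.3, 0.2, -0.6]
grip_width: 50.1
t11.22 grasp [595.07 194.78 194.13] rot [ 3.141e+00 -1.000e-03 -2.901e+00] q 0.063 j6 -1.62 F [-0.3  0.2 -0.6] Mz -0.042 w 50.1
shift mm [-7.200e-01  4.000e-02  4.113e+01] turn [ 0.    -0.001  0.007]
```

```bash
python3 -m pendant '[[[-0.0005,0,0.015],[0,0,0],0.05],[[-0.0005,0,0.03],[0,0,0],0.05],[[-0.0005,0,0.0415],[0,0,0],0.04],[[-0.0005,0,0.0415],[0,0,0],0.02],[[-0.0005,0,0.0415],[0,0,0],0],[[-0.0005,0,0.0415],[0,0,0],0],[[-0.0005,0,0.0415],[0,0,0],0],[[-0.0005,0,0.0415],[0,0,0],0],[[-0.0005,0,0.0415],[0,0,0],0],[[-0.0005,0,0.0415],[0,0,0],0]]'; python3 to.py d 153 3.375
```

```text
time: 12.05
tool_pos: [595.7, 195.1, 313.4]
tcp_rot: [3.141, 0.002, -2.909]
contact_force: [-1.1, 4.1, 1.9]
grip_width: 12.5
t12.05 grasp [595.72 195.08 154.41] rot [ 3.141e+00  2.000e-03 -2.909e+00] q 0.070 j6 -1.61 F [-1.1  4.1  1.9] Mz 0.066 w 12.5
shift mm [ 0.04 -0.07  1.41] turn [ 0.001  0.002 -0.001]
```

```bash
python3 -m pendant '[[[0,0.0003,0.0004],[0,0,0.11],0],[[0,0.0003,0.0008],[0,0,0.22],0],[[0,0.0003,0.0012],[0,0,0.33],0],[[0,0.0003,0.0015],[0,0,0.44],0],[[0,0.0003,0.0018],[0,0,0.55],0],[[0,0.0003,0.0022],[0,0,0.66],0],[[0,0.0003,0.0025],[0,0,0.77],0],[[0,0.0003,0.0029],[0,0,0.88],0],[[0,0.0003,0.0032],[0,0,0.98],0],[[0,0.0003,0.0035],[0,0,1.08],0]]';python3 to.py; python3 -m pendant '[[[0,0,0],[0,0,0],0],[[0,0,0],[0,0,0],0]]';python3 to.py;  python3 -m pendant '[[[0,0,0],[0,0,0],0.05],[[0,0,0],[0,0,0],0.05],[[0,0,0],[0,0,0],0.05],[[0,0,-0.02],[0,0,0],0.05],[[0,0,-0.045],[0,0,0],0.05],[[0,0,-0.045],[0,0,0],0.05]]'; python3 to.py a 195 2.217
```

```text
time: 12.88
tool_pos: [595.6, 195.0, 310.6]
tcp_rot: [3.14, 0.001, 2.289]
contact_force: [-2.6, 0.6, 7.6]
grip_width: 13.0
t12.88 grasp [595.63 195.   151.62] rot [3.140e+00 1.000e-03 2.289e+00] q 1.155 j6 -0.52 F [-2.6  0.6  7.6] Mz 0.128 w 13.0
time: 13.05
tool_pos: [595.6, 195.0, 310.6]
tcp_rot: [3.14, 0.001, 2.293]
contact_force: [-1.3, 1.1, 7.1]
grip_width: 12.5
t13.05 grasp [595.64 194.98 151.58] rot [3.140e+00 1.000e-03 2.293e+00] q 1.151 j6 -0.53 F [-1.3  1.1  7.1] Mz -0.032 w 12.5
time: 13.55
tool_pos: [596.5, 194.9, 358.6]
tcp_rot: [3.135, 0.004, 2.294]
contact_force: [1.2, 0.1, 1.4]
grip_width: 46.9
t13.55 grasp [596.49 194.88 199.63] rot [3.135 0.004 2.294] q 1.151 j6 -0.53 F [1.2 0.1 1.4] Mz -0.011 w 46.9
shift mm [  56.24 -128.57    3.6 ] turn [0.006 0.004 0.077]
```

```bash
sed -i 's/"w %.1f"%o\["grip_width"\]/"tau6 %.3f w %.1f"%(o["tau"][5],o["grip_width"])/' to.py; python3 -m pendant '[[[0.056,-0.128,0],[0,0,0.077],0.05],[[0.056,-0.128,0],[0,0,0.077],0.05],[[0.056,-0.128,0],[0,0,0.077],0.05],[[0.056,-0.128,0],[0,0,0.077],0.05],[[0.056,-0.128,0],[0,0,0.077],0.05],[[0.056,-0.128,0],[0,0,0.077],0.05]]'; python3 to.py a 150 2.217
```

```text
time: 14.05
tool_pos: [462.6, 152.0, 354.5]
tcp_rot: [3.14, 0.001, 2.216]
contact_force: [0.9, 0.3, 0.2]
grip_width: 50.5
t14.05 grasp [462.6  152.03 195.49] rot [3.140e+00 1.000e-03 2.216e+00] q 1.228 j6 -0.49 F [0.9 0.3 0.2] Mz 0.009 tau6 -0.021 w 50.5
shift mm [-0.18  0.16 45.49] turn [ 0.001  0.001 -0.001]
```

```bash
python3 -m pendant '[[[0,0,0.018],[0,0,0],0.05],[[0,0,0.035],[0,0,0],0.05],[[0,0,0.0455],[0,0,0],0.04],[[0,0,0.0455],[0,0,0],0.02],[[0,0,0.0455],[0,0,0],0],[[0,0,0.0455],[0,0,0],0],[[0,0,0.0455],[0,0,0],0],[[0,0,0.0455],[0,0,0],0],[[0,0,0.0455],[0,0,0],0],[[0,0,0.0455],[0,0,0],0]]'; python3 to.py; python3 -m pendant '[[[0,0,0.0002],[0,0,0.07],0],[[0,0,0.0004],[0,0,0.14],0],[[0,0,0.0006],[0,0,0.21],0]]'>/dev/null;python3 to.py; for i in 1 2 3 ; do python3 -m pendant '[[[0,0,0.00012],[0,0,0.05],0]]'>/dev/null;python3 to.py;done
```

```text
time: 14.88
tool_pos: [462.7, 152.1, 309.2]
tcp_rot: [3.141, 0.001, 2.217]
contact_force: [-2.1, -1.4, 2.8]
grip_width: 12.6
t14.88 grasp [462.65 152.07 150.16] rot [3.141e+00 1.000e-03 2.217e+00] q 1.228 j6 -0.49 F [-2.1 -1.4  2.8] Mz 0.105 tau6 0.107 w 12.6
t15.13 grasp [462.59 152.03 149.63] rot [3.141e+00 1.000e-03 2.004e+00] q 1.441 j6 -0.27 F [-0.8 -1.8  4.2] Mz 0.074 tau6 -0.995 w 12.1
t15.22 grasp [462.56 152.03 149.53] rot [3.141e+00 1.000e-03 1.954e+00] q 1.491 j6 -0.22 F [-2.  -2.2  4.7] Mz 0.101 tau6 -0.402 w 12.1
t15.30 grasp [462.53 152.01 149.4 ] rot [3.141e+00 1.000e-03 1.905e+00] q 1.540 j6 -0.17 F [-2.1 -0.9  5.5] Mz 0.132 tau6 -0.622 w 12.3
t15.38 grasp [462.53 152.01 149.3 ] rot [3.141e+00 1.000e-03 1.855e+00] q 1.590 j6 -0.12 F [-1.8 -2.   4.6] Mz 0.116 tau6 -0.661 w 12.6
```

```bash

python3 -m pendant '[[[0,0,0.00012],[0,0,0.05],0]]'>/dev/null;python3 to.py
python3 -m pendant '[[[0,0,0.00012],[0,0,0.05],0]]'>/dev/null;python3 to.py
python3 -m pendant '[[[0,0,0.00012],[0,0,0.05],0]]'>/dev/null;python3 to.py
python3 -m pendant '[[[0,0,0.00012],[0,0,0.05],0]]'>/dev/null;python3 to.py
```

```text
t15.47 grasp [462.51 151.99 149.15] rot [3.141 0.    1.805] q 1.640 j6 -0.07 F [-1.4 -2.2  4.1] Mz 0.150 tau6 -0.663 w 12.4
t15.55 grasp [462.49 152.   149.04] rot [3.141 0.    1.755] q 1.690 j6 -0.02 F [-2.5 -2.7  4.8] Mz 0.155 tau6 -0.662 w 12.2
t15.63 grasp [462.47 152.01 148.91] rot [3.141 0.    1.705] q 1.740 j6 0.03 F [-2.3 -2.2  3.9] Mz 0.154 tau6 -0.662 w 12.6
t15.72 grasp [462.43 152.   148.81] rot [3.141 0.    1.655] q 1.790 j6 0.08 F [-1.9 -2.4  4.8] Mz 0.155 tau6 -0.661 w 12.2
```

```bash
python3 -m pendant '[[[0,0,0],[0,0,0],0.05],[[0,0,0],[0,0,0],0.05],[[0,0,0],[0,0,0],0.05],[[0,0,-0.02],[0,0,0],0.05],[[0,0,-0.047],[0,0,0],0.05],[[0,0,-0.047],[0,0,0],0.05]]' >/dev/null; python3 to.py c 195 2.294
```

```text
t16.22 grasp [463.69 152.46 199.2 ] rot [ 3.134e+00 -1.000e-03  1.658e+00] q 1.787 j6 0.07 F [0.4 0.  0.7] Mz -0.023 tau6 -0.001 w 47.4
shift mm [-104.89  165.41    5.37] turn [ 0.008  0.002 -0.636]
```

```bash
python3 -m pendant '[[[-0.105,0.1655,0],[0,0,-0.636],0.05],[[-0.105,0.1655,0],[0,0,-0.636],0.05],[[-0.105,0.1655,0],[0,0,-0.636],0.05],[[-0.105,0.1655,0],[0,0,-0.636],0.05],[[-0.105,0.1655,0],[0,0,-0.636],0.05],[[-0.105,0.1655,0],[0,0,-0.636],0.05],[[-0.105,0.1655,0],[0,0,-0.636],0.05],[[-0.105,0.1655,0],[0,0,-0.636],0.05]]'>/dev/null; python3 to.py c 150 2.294
```

```text
t16.88 grasp [636.06  61.99 194.27] rot [-3.141e+00 -2.000e-03  2.291e+00] q 1.153 j6 -0.74 F [ 0.   0.2 -0.8] Mz -0.011 tau6 -0.091 w 50.0
shift mm [-0.86  1.4  44.26] turn [-0.001 -0.002 -0.003]
```

```bash
python3 -m pendant '[[[-0.0008,0.0014,0.018],[0,0,0],0.05],[[-0.0008,0.0014,0.035],[0,0,0],0.05],[[-0.0008,0.0014,0.0443],[0,0,0],0.04],[[-0.0008,0.0014,0.0443],[0,0,0],0.02],[[-0.0008,0.0014,0.0443],[0,0,0],0],[[-0.0008,0.0014,0.0443],[0,0,0],0],[[-0.0008,0.0014,0.0443],[0,0,0],0],[[-0.0008,0.0014,0.0443],[0,0,0],0],[[-0.0008,0.0014,0.0443],[0,0,0],0],[[-0.0008,0.0014,0.0443],[0,0,0],0]]' >/dev/null; python3 to.py c 150 2.294; python3 -m pendant '[[[0,0,0.0002],[0,0,0.08],0],[[0,0,0.0004],[0,0,0.16],0],[[0,0,0.0006],[0,0,0.24],0]]'>/dev/null;python3 to.py
python3 -m pendant '[[[0,0,0.00012],[0,0,0.05],0]]'>/dev/null;python3 to.py
python3 -m pendant '[[[0,0,0.00012],[0,0,0.05],0]]'>/dev/null;python3 to.py
python3 -m pendant '[[[0,0,0.00012],[0,0,0.05],0]]'>/dev/null;python3 to.py
python3 -m pendant '[[[0,0,0.00012],[0,0,0.05],0]]'>/dev/null;python3 to.py
python3 -m pendant '[[[0,0,0.00012],[0,0,0.05],0]]'>/dev/null;python3 to.py
```

```text
t17.72 grasp [638.16  62.09 151.77] rot [3.140e+00 1.000e-03 2.293e+00] q 1.152 j6 -0.74 F [-1.1  0.4  3.9] Mz -0.043 tau6 -0.047 w 12.3
shift mm [ 0.53 -0.29  1.77] turn [ 0.001  0.001 -0.001]
t17.97 grasp [638.19  62.12 151.19] rot [3.140e+00 1.000e-03 2.049e+00] q 1.395 j6 -0.50 F [-0.7  0.3  4.6] Mz 0.128 tau6 -1.162 w 11.6
t18.05 grasp [638.2   62.12 151.08] rot [3.140e+00 1.000e-03 1.999e+00] q 1.446 j6 -0.45 F [0.2 0.  4. ] Mz 0.083 tau6 -0.277 w 11.7
t18.13 grasp [638.21  62.08 150.99] rot [3.14e+00 1.00e-03 1.95e+00] q 1.494 j6 -0.40 F [-0.9 -0.3  4.5] Mz 0.112 tau6 -0.607 w 11.9
t18.22 grasp [638.21  62.07 150.87] rot [3.14  0.    1.901] q 1.544 j6 -0.35 F [-2.   0.   4.6] Mz 0.102 tau6 -0.664 w 11.7
t18.30 grasp [638.21  62.1  150.7 ] rot [3.14  0.    1.851] q 1.594 j6 -0.30 F [-0.6  0.2  5.5] Mz 0.163 tau6 -0.665 w 11.6
t18.38 grasp [638.21  62.09 150.64] rot [3.14  0.    1.801] q 1.644 j6 -0.25 F [-0.7  0.5  4.9] Mz 0.113 tau6 -0.660 w 11.9
```

Still only spring load; three more steps, then on to b.

```bash

python3 -m pendant '[[[0,0,0.0002],[0,0,0.05],0]]'>/dev/null;python3 to.py
python3 -m pendant '[[[0,0,0.0002],[0,0,0.05],0]]'>/dev/null;python3 to.py
python3 -m pendant '[[[0,0,0.0002],[0,0,0.05],0]]'>/dev/null;python3 to.py
python3 -m pendant '[[[0,0,0],[0,0,0],0.05],[[0,0,0],[0,0,0],0.05],[[0,0,0],[0,0,0],0.05],[[0,0,-0.02],[0,0,0],0.05],[[0,0,-0.045],[0,0,0],0.05],[[0,0,-0.045],[0,0,0],0.05]]' >/dev/null; python3 to.py b 195 2.226
```

```text
t18.47 grasp [638.21  62.09 150.47] rot [3.14  0.    1.751] q 1.694 j6 -0.20 F [-0.8  0.7  5.2] Mz 0.168 tau6 -0.657 w 11.9
t18.55 grasp [638.22  62.09 150.35] rot [3.14  0.    1.701] q 1.744 j6 -0.15 F [-1.7 -0.8  5.7] Mz 0.101 tau6 -0.655 w 11.8
t18.63 grasp [638.2   62.12 150.25] rot [3.14  0.    1.651] q 1.794 j6 -0.10 F [-1.3 -0.3  6.9] Mz 0.143 tau6 -0.621 w 11.8
t19.13 grasp [638.91  62.09 198.68] rot [3.134e+00 1.000e-03 1.653e+00] q 1.791 j6 -0.10 F [0.7 0.2 0.7] Mz -0.032 tau6 -0.002 w 47.0
shift mm [ -31.59 -137.3     2.67] turn [ 0.007  0.003 -0.573]
```

```bash
python3 -m pendant '[[[-0.0305,-0.137,0],[0,0,-0.573],0.05],[[-0.0305,-0.137,0],[0,0,-0.573],0.05],[[-0.0305,-0.137,0],[0,0,-0.573],0.05],[[-0.0305,-0.137,0],[0,0,-0.573],0.05],[[-0.0305,-0.137,0],[0,0,-0.573],0.05],[[-0.0305,-0.137,0],[0,0,-0.573],0.05],[[-0.0305,-0.137,0],[0,0,-0.573],0.05]]'>/dev/null; python3 to.py b 150 2.226
```

```text
t19.72 grasp [504.19  20.37 194.09] rot [3.141 0.    2.223] q 1.221 j6 -0.76 F [-0.  -0.3 -0.5] Mz 0.085 tau6 -0.285 w 49.6
shift mm [-1.14 -0.27 44.09] turn [ 0.001  0.    -0.003]
```

```bash
python3 -m pendant '[[[-0.0011,-0.0003,0.018],[0,0,0],0.05],[[-0.0011,-0.0003,0.035],[0,0,0],0.05],[[-0.0011,-0.0003,0.0443],[0,0,0],0.04],[[-0.0011,-0.0003,0.0443],[0,0,0],0.02],[[-0.0011,-0.0003,0.0443],[0,0,0],0],[[-0.0011,-0.0003,0.0443],[0,0,0],0],[[-0.0011,-0.0003,0.0443],[0,0,0],0],[[-0.0011,-0.0003,0.0443],[0,0,0],0],[[-0.0011,-0.0003,0.0443],[0,0,0],0],[[-0.0011,-0.0003,0.0443],[0,0,0],0]]' >/dev/null; python3 to.py b 150 2.226; python3 -m pendant '[[[0,0,0.0002],[0,0,0.08],0],[[0,0,0.0004],[0,0,0.16],0],[[0,0,0.0006],[0,0,0.24],0]]'>/dev/null;python3 to.py
python3 -m pendant '[[[0,0,0.0002],[0,0,0.08],0]]'>/dev/null;python3 to.py
python3 -m pendant '[[[0,0,0.0002],[0,0,0.08],0]]'>/dev/null;python3 to.py
python3 -m pendant '[[[0,0,0.0002],[0,0,0.06],0]]'>/dev/null;python3 to.py
python3 -m pendant '[[[0,0,0.0002],[0,0,0.06],0]]'>/dev/null;python3 to.py
python3 -m pendant '[[[0,0,0.0002],[0,0,0.06],0]]'>/dev/null;python3 to.py
```

```text
t20.55 grasp [504.7   19.45 150.41] rot [3.140e+00 1.000e-03 2.226e+00] q 1.219 j6 -0.77 F [ 1.1 -0.5  2.5] Mz -0.002 tau6 -0.008 w 11.9
shift mm [-0.12 -0.09  0.41] turn [ 0.001  0.001 -0.   ]
t20.80 grasp [504.74  19.49 149.8 ] rot [3.140e+00 1.000e-03 1.982e+00] q 1.463 j6 -0.52 F [0.  0.1 2.8] Mz 0.068 tau6 -1.206 w 12.4
t20.88 grasp [504.75  19.47 149.64] rot [3.140e+00 1.000e-03 1.902e+00] q 1.543 j6 -0.44 F [0.4 1.5 3.2] Mz 0.081 tau6 -1.194 w 12.1
t20.97 grasp [504.76  19.47 149.43] rot [3.14  0.    1.822] q 1.623 j6 -0.36 F [1.7 0.2 2.7] Mz 0.062 tau6 -1.193 w 11.9
t21.05 grasp [504.77  19.48 149.26] rot [3.14  0.    1.762] q 1.683 j6 -0.30 F [1.4 0.6 4. ] Mz 0.061 tau6 -0.614 w 11.3
t21.13 grasp [504.79  19.47 149.16] rot [3.139 0.    1.703] q 1.742 j6 -0.25 F [-0.3  0.3  5.3] Mz 0.126 tau6 -0.807 w 12.3
t21.22 grasp [504.8   19.48 149.13] rot [3.139 0.    1.643] q 1.802 j6 -0.19 F [0.1 0.7 5.9] Mz 0.172 tau6 -0.782 w 12.1
```

```bash

python3 -m pendant '[[[0,0,0],[0,0,0],0.05],[[0,0,0],[0,0,0],0.05],[[0,0,0],[0,0,0],0.05],[[0,0,-0.02],[0,0,0],0.05],[[0,0,-0.045],[0,0,0],0.05],[[0,0,-0.045],[0,0,0],0.05]]' >/dev/null; python3 to.py d 195 2.294
```

```text
t21.72 grasp [505.38  19.31 196.92] rot [3.135e+00 1.000e-03 1.646e+00] q 1.798 j6 -0.19 F [ 1.5 -0.4  0.8] Mz -0.017 tau6 0.001 w 46.8
shift mm [168.36 103.33   2.39] turn [ 0.006  0.003 -0.648]
```

```bash
python3 -m pendant '[[[0.169,0.1035,0],[0,0,-0.648],0.05],[[0.169,0.1035,0],[0,0,-0.648],0.05],[[0.169,0.1035,0],[0,0,-0.648],0.05],[[0.169,0.1035,0],[0,0,-0.648],0.05],[[0.169,0.1035,0],[0,0,-0.648],0.05],[[0.169,0.1035,0],[0,0,-0.648],0.05],[[0.169,0.1035,0],[0,0,-0.648],0.05],[[0.169,0.1035,0],[0,0,-0.648],0.05]]'>/dev/null; python3 to.py d 150 2.294
```

```text
t22.38 grasp [594.69 195.38 192.32] rot [-3.140e+00 -1.000e-03  2.293e+00] q 1.152 j6 -0.53 F [-0.  -0.1  0.4] Mz -0.034 tau6 -0.106 w 49.9
shift mm [-0.98  0.58 42.32] turn [-0.002 -0.001 -0.001]
```

```bash
python3 -m pendant '[[[-0.001,0.0003,0.018],[0,0,0],0.05],[[-0.001,0.0003,0.035],[0,0,0],0.05],[[-0.001,0.0003,0.0426],[0,0,0],0.04],[[-0.001,0.0003,0.0426],[0,0,0],0.02],[[-0.001,0.0003,0.0426],[0,0,0],0],[[-0.001,0.0003,0.0426],[0,0,0],0],[[-0.001,0.0003,0.0426],[0,0,0],0],[[-0.001,0.0003,0.0426],[0,0,0],0],[[-0.001,0.0003,0.0426],[0,0,0],0],[[-0.001,0.0003,0.0426],[0,0,0],0]]' >/dev/null; python3 to.py d 150 2.294; python3 -m pendant '[[[0,0,0.0002],[0,0,0.08],0],[[0,0,0.0004],[0,0,0.16],0],[[0,0,0.0006],[0,0,0.24],0]]'>/dev/null;python3 to.py
python3 -m pendant '[[[0,0,0.0002],[0,0,0.08],0]]'>/dev/null;python3 to.py
python3 -m pendant '[[[0,0,0.0002],[0,0,0.08],0]]'>/dev/null;python3 to.py
python3 -m pendant '[[[0,0,0.0002],[0,0,0.06],0]]'>/dev/null;python3 to.py
python3 -m pendant '[[[0,0,0.0002],[0,0,0.06],0]]'>/dev/null;python3 to.py
python3 -m pendant '[[[0,0,0.0002],[0,0,0.06],0]]'>/dev/null;python3 to.py
python3 -m pendant '[[[0,0,0.0002],[0,0,0.06],0]]'>/dev/null;python3 to.py
```

```text
t23.22 grasp [595.91 195.01 151.38] rot [3.141e+00 1.000e-03 2.294e+00] q 1.151 j6 -0.53 F [-1.  -2.   3.6] Mz 0.085 tau6 0.070 w 12.1
shift mm [ 0.13 -0.17  1.38] turn [ 0.001  0.001 -0.   ]
t23.47 grasp [595.87 194.96 150.76] rot [3.141e+00 1.000e-03 2.050e+00] q 1.395 j6 -0.28 F [-1.5 -1.9  5.6] Mz 0.043 tau6 -1.211 w 12.2
t23.55 grasp [595.86 194.97 150.57] rot [3.141e+00 1.000e-03 1.970e+00] q 1.475 j6 -0.20 F [-2.3 -2.3  4.8] Mz 0.077 tau6 -1.199 w 12.1
t23.63 grasp [595.84 194.95 150.38] rot [3.141e+00 1.000e-03 1.890e+00] q 1.555 j6 -0.12 F [-2.6 -1.7  4.9] Mz 0.102 tau6 -1.198 w 11.9
t23.72 grasp [595.81 194.96 150.2 ] rot [3.141e+00 1.000e-03 1.830e+00] q 1.615 j6 -0.06 F [-2.5 -1.9  5.9] Mz 0.072 tau6 -0.619 w 12.0
t23.80 grasp [595.8  194.93 150.06] rot [3.141e+00 1.000e-03 1.771e+00] q 1.674 j6 -0.01 F [-2.2 -2.4  6.3] Mz 0.089 tau6 -0.837 w 11.7
t23.88 grasp [595.79 194.95 149.96] rot [3.141e+00 1.000e-03 1.711e+00] q 1.734 j6 0.05 F [-2.8 -1.8  7.3] Mz 0.095 tau6 -0.851 w 12.1
t23.97 grasp [595.76 194.96 149.92] rot [3.141e+00 1.000e-03 1.651e+00] q 1.793 j6 0.11 F [-3.7 -2.3  9.2] Mz 0.159 tau6 -0.796 w 12.3
```

```bash

python3 -m pendant '[[[0,0,0],[0,0,0],0.05],[[0,0,0],[0,0,0],0.05],[[0,0,0],[0,0,0],0.05],[[0,0,-0.02],[0,0,0],0.05],[[0,0,-0.047],[0,0,0],0.05],[[0,0,-0.047],[0,0,0],0.05]]' >/dev/null; python3 to.py a 195 1.656
```

```text
t24.47 grasp [596.83 195.51 200.66] rot [ 3.133e+00 -1.000e-03  1.654e+00] q 1.790 j6 0.11 F [1.6 0.3 0.8] Mz 0.020 tau6 -0.005 w 47.3
shift mm [ -32.17 -137.14    4.48] turn [ 0.008 -0.001 -0.002]
```

```bash
python3 -m pendant '[[[-0.0315,-0.1365,0],[0,0,0],0.05],[[-0.0315,-0.1365,0],[0,0,0],0.05],[[-0.0315,-0.1365,0],[0,0,0],0.05],[[-0.0315,-0.1365,0],[0,0,0],0.05],[[-0.0315,-0.1365,0],[0,0,0],0.05]]' >/dev/null; python3 to.py a 149 1.656
```

```text
t24.88 grasp [459.46 151.89 195.72] rot [-3.139  0.     1.654] q 1.790 j6 0.08 F [ 1.2 -0.2 -0.2] Mz 0.044 tau6 -0.074 w 49.9
shift mm [-0.17  3.54 46.71] turn [-0.002  0.    -0.002]
```

```bash
python3 -m pendant '[[[0,0.0033,0.018],[0,0,0],0.05],[[0,0.0033,0.035],[0,0,0],0.05],[[0,0.0033,0.0468],[0,0,0],0.04],[[0,0.0033,0.0468],[0,0,0],0.02],[[0,0.0033,0.0468],[0,0,0],0],[[0,0.0033,0.0468],[0,0,0],0],[[0,0.0033,0.0468],[0,0,0],0],[[0,0.0033,0.0468],[0,0,0],0],[[0,0.0033,0.0468],[0,0,0],0],[[0,0.0033,0.0468],[0,0,0],0]]' >/dev/null; python3 to.py a 149 1.656; 
python3 -m pendant '[[[0,0,0.0001],[0,0,0.05],0],[[0,0,0.0003],[0,0,0.1],0]]'>/dev/null;python3 to.py
python3 -m pendant '[[[0,0,0.00012],[0,0,0.05],0]]'>/dev/null;python3 to.py
python3 -m pendant '[[[0,0,0.00012],[0,0,0.05],0]]'>/dev/null;python3 to.py
python3 -m pendant '[[[0,0,0.00012],[0,0,0.05],0]]'>/dev/null;python3 to.py
```

```text
t25.72 grasp [463.74 152.74 149.27] rot [-3.135  0.     1.654] q 1.790 j6 0.08 F [-12.5  -0.9   8.3] Mz 0.153 tau6 0.126 w 12.1
shift mm [-0.67 -0.89  0.27] turn [-0.007  0.    -0.002]
t25.88 grasp [463.72 152.74 149.22] rot [-3.135e+00  1.000e-03  1.553e+00] q 1.892 j6 0.18 F [-13.   -0.9  12.5] Mz 0.235 tau6 -0.650 w 12.4
t25.97 grasp [463.71 152.75 149.22] rot [-3.135e+00  1.000e-03  1.502e+00] q 1.942 j6 0.23 F [-12.9  -1.   12. ] Mz 0.344 tau6 -0.501 w 12.5
t26.05 grasp [463.72 152.76 149.19] rot [-3.136e+00  1.000e-03  1.453e+00] q 1.992 j6 0.28 F [-13.4  -2.3  13. ] Mz 0.371 tau6 -0.440 w 12.7
t26.13 grasp [463.72 152.76 149.16] rot [-3.136e+00  2.000e-03  1.403e+00] q 2.042 j6 0.33 F [-13.6  -1.8  13.9] Mz 0.405 tau6 -0.387 w 12.5
```

Torque on a rose quickly, so the cover has met the gasket near q≈1.75 and a is a little past the firm band. The grip also has a sideways preload. I'll take the preload off and ease a back slightly.

```bash
python3 -m pendant '[[[0,-0.0013,-0.001],[0,0,0],0],[[0,-0.0013,-0.001],[0,0,0],0]]'>/dev/null;python3 to.py
python3 -m pendant '[[[0,0,0],[0,0,-0.06],0],[[0,0,0],[0,0,-0.12],0]]'>/dev/null;python3 to.py
python3 -m pendant '[[[0,0,0],[0,0,0],0]]'>/dev/null;python3 to.py
```

```text
t26.30 grasp [463.2  152.81 149.26] rot [-3.138e+00  2.000e-03  1.405e+00] q 2.040 j6 0.33 F [-6.6 -2.4  2.1] Mz 0.223 tau6 0.384 w 12.5
t26.47 grasp [463.29 152.83 149.32] rot [-3.137e+00  1.000e-03  1.527e+00] q 1.918 j6 0.21 F [-8.1 -1.9  3.2] Mz -0.217 tau6 0.871 w 12.0
t26.55 grasp [463.29 152.82 149.34] rot [-3.137e+00  1.000e-03  1.527e+00] q 1.918 j6 0.20 F [-7.9 -1.4  2.2] Mz -0.108 tau6 -0.915 w 11.8
```

```bash

python3 -m pendant '[[[0,0,0],[0,0,0],0.05],[[0,0,0],[0,0,0],0.05],[[0,0,0],[0,0,0],0.05],[[0,0,-0.02],[0,0,0],0.05],[[0,0,-0.047],[0,0,0],0.05],[[0,0,-0.047],[0,0,0],0.05],[[0,0,-0.047],[0,0,0],0.05]]' >/dev/null; python3 to.py c 195 1.653
```

```text
t27.13 grasp [465.1  153.01 197.85] rot [ 3.137e+00 -1.000e-03  1.524e+00] q 1.921 j6 0.21 F [-0.1  0.6 -0.6] Mz -0.015 tau6 0.001 w 49.0
shift mm [-82.52 176.55   3.6 ] turn [ 0.005 -0.001 -0.129]
```

```bash
python3 -m pendant '[[[-0.0825,0.1765,0],[0,0,-0.129],0.05],[[-0.0825,0.1765,0],[0,0,-0.129],0.05],[[-0.0825,0.1765,0],[0,0,-0.129],0.05],[[-0.0825,0.1765,0],[0,0,-0.129],0.05],[[-0.0825,0.1765,0],[0,0,-0.129],0.05],[[-0.0825,0.1765,0],[0,0,-0.129],0.05],[[-0.0825,0.1765,0],[0,0,-0.129],0.05]]'>/dev/null; python3 to.py c 150 1.653; python3 -m pendant '[[[0,0,0.018],[0,0,0],0.05],[[0,0,0.018],[0,0,0],0.05]]' >/dev/null;python3 to.py c 149 1.653
```

```text
t27.72 grasp [637.7   61.14 194.11] rot [-3.139 -0.     1.651] q 1.794 j6 -0.10 F [-0.6 -0.8 -0.3] Mz -0.033 tau6 -0.058 w 50.2
shift mm [ 1.14  0.1  44.11] turn [-0.002 -0.    -0.002]
t27.88 grasp [635.52  62.84 174.91] rot [-3.136e+00 -1.000e-03  1.653e+00] q 1.791 j6 -0.10 F [-0.2  0.2  0. ] Mz -0.004 tau6 0.006 w 50.1
shift mm [-0.74  2.19 25.89] turn [-0.006 -0.001  0.   ]
```

```bash
python3 -m pendant '[[[-0.0007,0.0022,0.015],[-0.006,0,0],0.05],[[-0.0007,0.0022,0.0259],[-0.006,0,0],0.03],[[-0.0007,0.0022,0.0259],[-0.006,0,0],0],[[-0.0007,0.0022,0.0259],[-0.006,0,0],0],[[-0.0007,0.0022,0.0259],[-0.006,0,0],0],[[-0.0007,0.0022,0.0259],[-0.006,0,0],0],[[-0.0007,0.0022,0.0259],[-0.006,0,0],0],[[-0.0007,0.0022,0.0259],[-0.006,0,0],0],[[-0.0007,0.0022,0.0259],[-0.006,0,0],0]]' >/dev/null; python3 to.py c 149 1.653
```

```text
t28.63 grasp [638.16  61.72 152.94] rot [ 3.139 -0.     1.653] q 1.791 j6 -0.11 F [-6.8  0.2  3.5] Mz 0.103 tau6 0.111 w 12.1
shift mm [ 0.62 -0.52  3.94] turn [ 0.003 -0.     0.   ]
```

```bash

python3 -m pendant '[[[0,-0.0006,0],[0,0,0],0]]'>/dev/null;python3 to.py
python3 -m pendant '[[[0,0,0.0001],[0,0,0.05],0]]'>/dev/null;python3 to.py
python3 -m pendant '[[[0,0,0.0001],[0,0,0.04],0]]'>/dev/null;python3 to.py
python3 -m pendant '[[[0,0,0.0001],[0,0,0.04],0]]'>/dev/null;python3 to.py
```

```text
t28.72 grasp [637.87  61.7  152.94] rot [ 3.138 -0.     1.653] q 1.791 j6 -0.11 F [-3.2  0.5  1.7] Mz 0.091 tau6 0.120 w 11.7
t28.80 grasp [637.87  61.68 152.91] rot [ 3.137 -0.     1.603] q 1.841 j6 -0.06 F [-4.7  0.   5.1] Mz 0.208 tau6 -1.231 w 11.7
t28.88 grasp [637.88  61.7  152.91] rot [ 3.137 -0.     1.561] q 1.884 j6 -0.01 F [-5.   0.1  5.1] Mz 0.257 tau6 -0.340 w 12.3
t28.97 grasp [637.86  61.72 152.89] rot [ 3.137e+00 -1.000e-03  1.521e+00] q 1.923 j6 0.03 F [-6.4  0.3  6. ] Mz 0.265 tau6 -0.310 w 11.9
```

```bash

python3 -m pendant '[[[0,0,0],[0,0,0],0.05],[[0,0,0],[0,0,0],0.05],[[0,0,0],[0,0,0],0.05],[[0,0,-0.02],[0,0,0],0.05],[[0,0,-0.045],[0,0,0],0.05],[[0,0,-0.045],[0,0,0],0.05],[[0,0,-0.045],[0,0,0],0.05]]' >/dev/null; python3 to.py b 195 1.646
```

```text
t29.55 grasp [638.69  61.62 198.68] rot [ 3.132e+00 -1.000e-03  1.523e+00] q 1.921 j6 0.02 F [ 0.2 -0.5 -0.6] Mz 0.028 tau6 0.000 w 49.0
shift mm [ -48.65 -131.86    2.31] turn [ 0.01  -0.    -0.123]
```

```bash
python3 -m pendant '[[[-0.0487,-0.1319,0.015],[0.01,0,-0.123],0.05],[[-0.0487,-0.1319,0.015],[0.01,0,-0.123],0.05],[[-0.0487,-0.1319,0.015],[0.01,0,-0.123],0.05],[[-0.0487,-0.1319,0.015],[0.01,0,-0.123],0.05],[[-0.0487,-0.1319,0.015],[0.01,0,-0.123],0.05],[[-0.0487,-0.1319,0.015],[0.01,0,-0.123],0.05],[[-0.0487,-0.1319,0.015],[0.01,0,-0.123],0.05]]'>/dev/null; python3 to.py b 149 1.646
```

```text
t30.13 grasp [505.26  19.38 181.24] rot [-3.139e+00 -1.000e-03  1.646e+00] q 1.799 j6 -0.19 F [-0.5  0.7  0.7] Mz 0.003 tau6 -0.007 w 50.3
shift mm [-0.06 -0.47 32.24] turn [-0.003 -0.001 -0.   ]
```

```bash
python3 -m pendant '[[[0,-0.0005,0.016],[-0.003,0,0],0.05],[[0,-0.0005,0.0322],[-0.003,0,0],0.03],[[0,-0.0005,0.0322],[-0.003,0,0],0],[[0,-0.0005,0.0322],[-0.003,0,0],0],[[0,-0.0005,0.0322],[-0.003,0,0],0],[[0,-0.0005,0.0322],[-0.003,0,0],0],[[0,-0.0005,0.0322],[-0.003,0,0],0],[[0,-0.0005,0.0322],[-0.003,0,0],0],[[0,-0.0005,0.0322],[-0.003,0,0],0]]' >/dev/null; python3 to.py b 149 1.646
python3 -m pendant '[[[0,0,0.0001],[0,0,0.04],0]]'>/dev/null;python3 to.py
python3 -m pendant '[[[0,0,0.0001],[0,0,0.04],0]]'>/dev/null;python3 to.py
python3 -m pendant '[[[0,0,0.0001],[0,0,0.04],0]]'>/dev/null;python3 to.py
```

```text
t30.88 grasp [504.55  19.35 149.95] rot [ 3.139 -0.     1.646] q 1.799 j6 -0.19 F [5.1 1.3 0.1] Mz 0.032 tau6 0.092 w 12.0
shift mm [-0.06  0.14  0.95] turn [ 0.003 -0.    -0.   ]
t30.97 grasp [504.55  19.35 149.94] rot [ 3.138 -0.     1.606] q 1.838 j6 -0.15 F [4.8 0.8 1.6] Mz 0.138 tau6 -0.984 w 12.2
t31.05 grasp [504.54  19.36 149.9 ] rot [ 3.138e+00 -1.000e-03  1.564e+00] q 1.880 j6 -0.11 F [4.2 1.1 2.7] Mz 0.247 tau6 -0.496 w 12.6
t31.13 grasp [504.54  19.34 149.91] rot [ 3.138e+00 -1.000e-03  1.524e+00] q 1.920 j6 -0.07 F [4.6 1.7 3.7] Mz 0.256 tau6 -0.373 w 12.5
```

b is at 1.92 with 0.256 N m. Next is d.

```bash

python3 -m pendant '[[[0,0,0],[0,0,0],0.05],[[0,0,0],[0,0,0],0.05],[[0,0,0],[0,0,0],0.05],[[0,0,-0.02],[0,0,0],0.05],[[0,0,-0.047],[0,0,0],0.05],[[0,0,-0.047],[0,0,0],0.05],[[0,0,-0.047],[0,0,0],0.05]]' >/dev/null; python3 to.py d 195 1.654
```

```text
t31.72 grasp [503.64  19.2  196.64] rot [ 3.141 -0.     1.526] q 1.918 j6 -0.07 F [-0.5  0.6  0.3] Mz -0.014 tau6 -0.001 w 49.1
shift mm [179.71  84.16   1.75] turn [ 0.001 -0.    -0.128]
```

```bash
python3 -m pendant '[[[0.1797,0.0842,0.005],[0.001,0,-0.128],0.05],[[0.1797,0.0842,0.005],[0.001,0,-0.128],0.05],[[0.1797,0.0842,0.005],[0.001,0,-0.128],0.05],[[0.1797,0.0842,0.005],[0.001,0,-0.128],0.05],[[0.1797,0.0842,0.005],[0.001,0,-0.128],0.05],[[0.1797,0.0842,0.015],[0.001,0,-0.128],0.05],[[0.1797,0.0842,0.015],[0.001,0,-0.128],0.05],[[0.1797,0.0842,0.015],[0.001,0,-0.128],0.05]]'>/dev/null; python3 to.py d 149 1.654
```

```text
t32.38 grasp [595.23 194.73 178.68] rot [-3.135  0.     1.654] q 1.790 j6 0.11 F [-0.5 -0.2  0. ] Mz 0.028 tau6 0.010 w 50.0
shift mm [ 0.23  0.69 29.67] turn [-0.007  0.     0.   ]
```

```bash
python3 -m pendant '[[[0.0002,0.0007,0.016],[-0.006,0,0],0.05],[[0.0002,0.0007,0.0297],[-0.006,0,0],0.03],[[0.0002,0.0007,0.0297],[-0.006,0,0],0],[[0.0002,0.0007,0.0297],[-0.006,0,0],0],[[0.0002,0.0007,0.0297],[-0.006,0,0],0],[[0.0002,0.0007,0.0297],[-0.006,0,0],0],[[0.0002,0.0007,0.0297],[-0.006,0,0],0],[[0.0002,0.0007,0.0297],[-0.006,0,0],0],[[0.0002,0.0007,0.0297],[-0.006,0,0],0]]' >/dev/null; python3 to.py d 149 1.654
python3 -m pendant '[[[0,0,0.0001],[0,0,0.04],0]]'>/dev/null;python3 to.py
python3 -m pendant '[[[0,0,0.0001],[0,0,0.04],0]]'>/dev/null;python3 to.py
python3 -m pendant '[[[0,0,0.0001],[0,0,0.05],0]]'>/dev/null;python3 to.py
```

```text
t33.13 grasp [595.61 195.08 151.92] rot [ 3.14  -0.     1.654] q 1.790 j6 0.11 F [-6.6 -2.1  5.5] Mz 0.078 tau6 0.137 w 11.6
shift mm [-0.08  0.08  2.92] turn [ 0.001 -0.     0.   ]
t33.22 grasp [595.59 195.06 151.9 ] rot [ 3.14  -0.     1.615] q 1.830 j6 0.15 F [-6.  -1.7  6.4] Mz 0.211 tau6 -0.971 w 11.9
t33.30 grasp [595.61 195.08 151.89] rot [ 3.14  -0.     1.573] q 1.872 j6 0.19 F [-6.7 -2.3  6.2] Mz 0.190 tau6 -0.483 w 11.9
t33.38 grasp [595.57 195.09 151.88] rot [ 3.14  -0.     1.523] q 1.922 j6 0.24 F [-6.7 -2.3  6.8] Mz 0.244 tau6 -0.644 w 11.8
```

```bash

python3 -m pendant '[[[0,0,0],[0,0,0],0.05],[[0,0,0],[0,0,0],0.05],[[0,0,0],[0,0,0],0.05],[[0,0,-0.02],[0,0,0],0.05],[[0,0,-0.047],[0,0,0],0.05],[[0,0,-0.047],[0,0,0],0.05],[[0,0,-0.047],[0,0,0],0.05]]' >/dev/null; python3 to.py a 195 1.526
```

```text
t33.97 grasp [596.73 195.34 199.63] rot [ 3.133e+00 -2.000e-03  1.524e+00] q 1.920 j6 0.24 F [ 0.5  0.5 -0.5] Mz 0.027 tau6 0.001 w 49.2
shift mm [ -49.55 -131.7     3.44] turn [ 0.008 -0.002 -0.002]
```

```bash
python3 -m pendant '[[[-0.0495,-0.1317,0.015],[0.008,0,0],0.05],[[-0.0495,-0.1317,0.015],[0.008,0,0],0.05],[[-0.0495,-0.1317,0.015],[0.008,0,0],0.05],[[-0.0495,-0.1317,0.015],[0.008,0,0],0.05],[[-0.0495,-0.1317,0.015],[0.008,0,0],0.05],[[-0.0495,-0.1317,0.015],[0.008,0,0],0.05],[[-0.0495,-0.1317,0.015],[0.008,0,0],0.05]]'>/dev/null; python3 to.py a 149 1.526
```

```text
t34.55 grasp [463.53 152.17 182.28] rot [-3.139e+00 -2.000e-03  1.524e+00] q 1.921 j6 0.21 F [-0.5  0.5  0.6] Mz -0.022 tau6 -0.005 w 50.1
shift mm [-0.26 -0.53 33.28] turn [-0.003 -0.002 -0.002]
```

```bash
python3 -m pendant '[[[-0.0002,-0.0005,0.016],[-0.003,0,0],0.05],[[-0.0002,-0.0005,0.0333],[-0.003,0,0],0.03],[[-0.0002,-0.0005,0.0333],[-0.003,0,0],0],[[-0.0002,-0.0005,0.0333],[-0.003,0,0],0],[[-0.0002,-0.0005,0.0333],[-0.003,0,0],0],[[-0.0002,-0.0005,0.0333],[-0.003,0,0],0],[[-0.0002,-0.0005,0.0333],[-0.003,0,0],0],[[-0.0002,-0.0005,0.0333],[-0.003,0,0],0],[[-0.0002,-0.0005,0.0333],[-0.003,0,0],0]]' >/dev/null; python3 to.py a 149 1.526
python3 -m pendant '[[[0,0,0],[0,0,0.01],0]]'>/dev/null;python3 to.py
python3 -m pendant '[[[0,0,0],[0,0,0.01],0]]'>/dev/null;python3 to.py
python3 -m pendant '[[[0,0,0],[0,0,0.01],0]]'>/dev/null;python3 to.py
```

```text
t35.30 grasp [462.26 151.94 149.64] rot [ 3.141e+00 -2.000e-03  1.524e+00] q 1.921 j6 0.21 F [-0.1  1.1  2.8] Mz 0.001 tau6 0.017 w 12.0
shift mm [0.09 0.64 0.64] turn [ 0.001 -0.002 -0.002]
t35.38 grasp [462.24 151.94 149.62] rot [ 3.141e+00 -2.000e-03  1.514e+00] q 1.931 j6 0.22 F [ 0.9 -0.2  2.4] Mz 0.148 tau6 -0.161 w 11.8
t35.47 grasp [462.23 151.96 149.6 ] rot [ 3.141e+00 -2.000e-03  1.503e+00] q 1.942 j6 0.23 F [0.2 1.  4.6] Mz 0.211 tau6 0.014 w 12.0
t35.55 grasp [462.25 151.96 149.61] rot [ 3.141e+00 -2.000e-03  1.493e+00] q 1.952 j6 0.24 F [2.3 0.  6.1] Mz 0.286 tau6 0.106 w 12.4
```

```bash

python3 -m pendant '[[[0,0,0],[0,0,0],0.05],[[0,0,0],[0,0,0],0.05],[[0,0,0],[0,0,0],0.05],[[0,0,-0.02],[0,0,0],0.05],[[0,0,-0.047],[0,0,0],0.05],[[0,0,-0.047],[0,0,0],0.05],[[0,0,-0.047],[0,0,0],0.05]]' >/dev/null; python3 to.py c 195 1.523
```

```text
t36.13 grasp [461.96 151.83 196.63] rot [ 3.141e+00 -2.000e-03  1.494e+00] q 1.951 j6 0.24 F [-0.8 -0.5  0. ] Mz 0.008 tau6 0.002 w 49.6
shift mm [-75.75 182.01   1.63] turn [ 0.001 -0.002 -0.029]
```

```bash
python3 -m pendant '[[[-0.0757,0.182,0.005],[0.001,0,-0.029],0.05],[[-0.0757,0.182,0.005],[0.001,0,-0.029],0.05],[[-0.0757,0.182,0.005],[0.001,0,-0.029],0.05],[[-0.0757,0.182,0.005],[0.001,0,-0.029],0.05],[[-0.0757,0.182,0.005],[0.001,0,-0.029],0.05],[[-0.0757,0.182,0.015],[0.001,0,-0.029],0.05],[[-0.0757,0.182,0.015],[0.001,0,-0.029],0.05],[[-0.0757,0.182,0.015],[0.001,0,-0.029],0.05]]'>/dev/null; python3 to.py c 149 1.523
```

```text
t36.80 grasp [636.7   62.48 178.28] rot [-3.134e+00 -1.000e-03  1.523e+00] q 1.922 j6 0.03 F [-0.7  0.7 -0.9] Mz -0.065 tau6 -0.005 w 50.2
shift mm [-0.18  1.12 29.28] turn [-0.007 -0.001 -0.   ]
```

```bash
python3 -m pendant '[[[0,0.0011,0.016],[-0.007,0,0],0.05],[[0,0.0011,0.0293],[-0.007,0,0],0.03],[[0,0.0011,0.0293],[-0.007,0,0],0],[[0,0.0011,0.0293],[-0.007,0,0],0],[[0,0.0011,0.0293],[-0.007,0,0],0],[[0,0.0011,0.0293],[-0.007,0,0],0],[[0,0.0011,0.0293],[-0.007,0,0],0],[[0,0.0011,0.0293],[-0.007,0,0],0],[[0,0.0011,0.0293],[-0.007,0,0],0]]' >/dev/null; python3 to.py c 149 1.523
python3 -m pendant '[[[0,0,0],[0,0,0.01],0]]'>/dev/null;python3 to.py
python3 -m pendant '[[[0,0,0],[0,0,0.01],0]]'>/dev/null;python3 to.py
python3 -m pendant '[[[0,0,0],[0,0,0.01],0]]'>/dev/null;python3 to.py
```

```text
t37.55 grasp [638.    62.57 152.22] rot [ 3.138e+00 -1.000e-03  1.523e+00] q 1.921 j6 0.02 F [-5.6  0.9  6.5] Mz 0.191 tau6 0.178 w 11.7
shift mm [-0.3  -0.4   3.22] turn [ 0.004 -0.001  0.   ]
t37.63 grasp [638.    62.6  152.21] rot [ 3.138e+00 -2.000e-03  1.513e+00] q 1.931 j6 0.03 F [-6.1  0.4  5.5] Mz 0.340 tau6 -0.016 w 11.8
t37.72 grasp [638.    62.59 152.18] rot [ 3.138e+00 -1.000e-03  1.503e+00] q 1.941 j6 0.05 F [-6.1  0.3  5.4] Mz 0.324 tau6 0.144 w 12.0
t37.80 grasp [638.    62.59 152.17] rot [ 3.138e+00 -1.000e-03  1.493e+00] q 1.951 j6 0.06 F [-5.5  1.1  6.1] Mz 0.347 tau6 0.167 w 11.9
```

```bash

python3 -m pendant '[[[0,0,0],[0,0,0],0.05],[[0,0,0],[0,0,0],0.05],[[0,0,0],[0,0,0],0.05],[[0,0,-0.02],[0,0,0],0.05],[[0,0,-0.045],[0,0,0],0.05],[[0,0,-0.045],[0,0,0],0.05],[[0,0,-0.045],[0,0,0],0.05]]' >/dev/null; python3 to.py b 195 1.524
```

```text
t38.38 grasp [638.75  62.2  197.78] rot [ 3.133e+00 -2.000e-03  1.493e+00] q 1.952 j6 0.06 F [-0.4  0.2  0.6] Mz -0.027 tau6 0.001 w 49.4
shift mm [ -53.23 -130.31    1.56] turn [ 0.009 -0.002 -0.031]
```

```bash
python3 -m pendant '[[[-0.0532,-0.1303,0.005],[0.009,0,-0.031],0.05],[[-0.0532,-0.1303,0.005],[0.009,0,-0.031],0.05],[[-0.0532,-0.1303,0.005],[0.009,0,-0.031],0.05],[[-0.0532,-0.1303,0.005],[0.009,0,-0.031],0.05],[[-0.0532,-0.1303,0.005],[0.009,0,-0.031],0.05],[[-0.0532,-0.1303,0.015],[0.009,0,-0.031],0.05],[[-0.0532,-0.1303,0.015],[0.009,0,-0.031],0.05]]'>/dev/null; python3 to.py b 149 1.524
```

```text
t38.97 grasp [504.94  19.48 178.78] rot [-3.136e+00 -2.000e-03  1.524e+00] q 1.921 j6 -0.07 F [-0.4  1.3  0.1] Mz -0.020 tau6 -0.001 w 49.9
shift mm [-0.24 -0.07 29.78] turn [-0.005 -0.002 -0.   ]
```

```bash
python3 -m pendant '[[[0,0,0.016],[-0.005,0,0],0.05],[[0,0,0.0297],[-0.005,0,0],0.03],[[0,0,0.0297],[-0.005,0,0],0],[[0,0,0.0297],[-0.005,0,0],0],[[0,0,0.0297],[-0.005,0,0],0],[[0,0,0.0297],[-0.005,0,0],0],[[0,0,0.0297],[-0.005,0,0],0],[[0,0,0.0297],[-0.005,0,0],0],[[0,0,0.0297],[-0.005,0,0],0]]' >/dev/null; python3 to.py b 149 1.524
python3 -m pendant '[[[0,0,0],[0,0,0.01],0]]'>/dev/null;python3 to.py
python3 -m pendant '[[[0,0,0],[0,0,0.01],0]]'>/dev/null;python3 to.py
python3 -m pendant '[[[0,0,0],[0,0,0.01],0]]'>/dev/null;python3 to.py
python3 -m pendant '[[[0,0,0],[0,0,0],0.05],[[0,0,0],[0,0,0],0.05],[[0,0,0],[0,0,0],0.05],[[0,0,-0.02],[0,0,0],0.05],[[0,0,-0.047],[0,0,0],0.05],[[0,0,-0.047],[0,0,0],0.05],[[0,0,-0.047],[0,0,0],0.05]]' >/dev/null; python3 to.py d 195 1.523
```

```text
t39.72 grasp [504.62  19.5  151.5 ] rot [ 3.139e+00 -1.000e-03  1.524e+00] q 1.920 j6 -0.07 F [1.8 0.5 0.8] Mz 0.210 tau6 0.209 w 12.1
shift mm [-0.2   0.08  2.5 ] turn [ 0.003 -0.001  0.   ]
t39.80 grasp [504.63  19.49 151.49] rot [ 3.139e+00 -1.000e-03  1.514e+00] q 1.931 j6 -0.06 F [2.7 0.4 1. ] Mz 0.311 tau6 -0.018 w 12.1
t39.88 grasp [504.63  19.5  151.5 ] rot [ 3.139e+00 -2.000e-03  1.503e+00] q 1.942 j6 -0.05 F [2.  1.3 2.4] Mz 0.276 tau6 0.092 w 12.5
t39.97 grasp [504.63  19.47 151.49] rot [ 3.139e+00 -2.000e-03  1.493e+00] q 1.952 j6 -0.04 F [2.7 0.5 2.6] Mz 0.308 tau6 0.139 w 12.3
t40.55 grasp [504.23  19.33 198.68] rot [ 3.139e+00 -1.000e-03  1.494e+00] q 1.951 j6 -0.04 F [-0.2 -0.2 -0.5] Mz 0.017 tau6 0.002 w 49.2
shift mm [182.2   77.64   4.14] turn [ 0.003 -0.001 -0.029]
```

```bash
python3 -m pendant '[[[0.1822,0.0776,0.005],[0.003,0,-0.029],0.05],[[0.1822,0.0776,0.005],[0.003,0,-0.029],0.05],[[0.1822,0.0776,0.005],[0.003,0,-0.029],0.05],[[0.1822,0.0776,0.005],[0.003,0,-0.029],0.05],[[0.1822,0.0776,0.005],[0.003,0,-0.029],0.05],[[0.1822,0.0776,0.015],[0.003,0,-0.029],0.05],[[0.1822,0.0776,0.015],[0.003,0,-0.029],0.05],[[0.1822,0.0776,0.015],[0.003,0,-0.029],0.05]]'>/dev/null; python3 to.py d 149 1.523
```

```text
t41.22 grasp [595.01 194.85 181.07] rot [-3.135  0.     1.523] q 1.921 j6 0.24 F [-0.   0.2 -0.5] Mz 0.021 tau6 0.014 w 50.5
shift mm [ 0.19  0.89 32.07] turn [-0.007  0.     0.   ]
```

```bash
python3 -m pendant '[[[0.0002,0.0007,0.016],[-0.007,0,0],0.05],[[0.0002,0.0007,0.032],[-0.007,0,0],0.03],[[0.0002,0.0007,0.032],[-0.007,0,0],0],[[0.0002,0.0007,0.032],[-0.007,0,0],0],[[0.0002,0.0007,0.032],[-0.007,0,0],0],[[0.0002,0.0007,0.032],[-0.007,0,0],0],[[0.0002,0.0007,0.032],[-0.007,0,0],0],[[0.0002,0.0007,0.032],[-0.007,0,0],0],[[0.0002,0.0007,0.032],[-0.007,0,0],0]]' >/dev/null; python3 to.py d 149 1.523
python3 -m pendant '[[[0,0,0],[0,0,0.01],0]]'>/dev/null;python3 to.py
python3 -m pendant '[[[0,0,0],[0,0,0.01],0]]'>/dev/null;python3 to.py
python3 -m pendant '[[[0,0,0],[0,0,0.01],0]]'>/dev/null;python3 to.py
```

```text
t41.97 grasp [595.38 195.29 152.17] rot [ 3.139e+00 -1.000e-03  1.523e+00] q 1.921 j6 0.24 F [-6.6 -1.7  4.2] Mz 0.270 tau6 0.245 w 12.1
shift mm [-0.28  0.32  3.17] turn [ 0.003 -0.001  0.   ]
t42.05 grasp [595.37 195.28 152.18] rot [ 3.139e+00 -1.000e-03  1.514e+00] q 1.931 j6 0.25 F [-5.9 -1.5  4.3] Mz 0.242 tau6 0.003 w 12.4
t42.13 grasp [595.37 195.3  152.21] rot [ 3.139e+00 -1.000e-03  1.503e+00] q 1.941 j6 0.26 F [-6.7 -2.   4.5] Mz 0.309 tau6 0.121 w 12.3
t42.22 grasp [595.37 195.3  152.19] rot [ 3.139e+00 -1.000e-03  1.493e+00] q 1.951 j6 0.27 F [-6.4 -1.8  4.7] Mz 0.354 tau6 0.150 w 12.3
```

All four are at 1.95 rad with torques of about 0.28–0.35 N m. I'll let go, back off and take a last look.

```bash

python3 -m pendant '[[[0,0,0],[0,0,0],0.05],[[0,0,0],[0,0,0],0.05],[[0,0,0],[0,0,0],0.05],[[0,0,-0.02],[0,0,0],0.05],[[0,0,-0.05],[0,0,0],0.05],[[0,0,-0.09],[0,0,0],0.05],[[0,0,-0.1],[0,0,0],0.05]]' >/dev/null; python3 to.py a 300 1.5;python3 -m pendant '[[[-0.1,-0.1,-0.03],[0,0,0],0.05],[[-0.15,-0.15,-0.03],[0,0,0],0.05],[[-0.15,-0.2,-0.03],[0,0,0],0.05],[[-0.2,-0.2,-0.03],[0,0,0],0.05],[[0.2,-0.2,-0.03],[0,0,0],0.05],[[0.2,-0.2,-0.03],[0,0,0],0.05],[[0.2,-0.2,-0.03],[0,0,0],0.05],[[0.2,-0.2,-0.03],[0,0,0],0.05],[[0.2,-0.2,-0.03],[0,0,0],0.05],[[0.2,-0.2,-0.03],[0,0,0],0.05]]'; python3 to.py; python3 - <<'E'
from h import *
a=capture("side")["color"][120:240,200:330,::-1];b=capture("top")["color"][150:270,180:310,::-1]
cv2.imwrite("pics/s2.png",cv2.resize(np.hstack([a,b]),None,fx=3,fy=3,interpolation=cv2.INTER_CUBIC))
E
```

```text
t42.80 grasp [596.37 195.36 257.82] rot [ 3.127 -0.004  1.493] q 1.952 j6 0.27 F [1.2 0.3 1.7] Mz -0.022 tau6 -0.009 w 49.3
shift mm [ -53.41 -129.06  -44.33] turn [ 0.015 -0.004 -0.007]
time: 43.63
tool_pos: [423.5, 341.4, 438.1]
tcp_rot: [3.135, -0.003, 1.492]
contact_force: [1.2, -0.1, 0.0]
grip_width: 50.3
t43.63 grasp [423.46 341.39 279.12] rot [ 3.135e+00 -3.000e-03  1.492e+00] q 1.952 j6 0.62 F [ 1.2 -0.1  0. ] Mz 0.026 tau6 -1.131 w 50.3
```

View pics/s2.png

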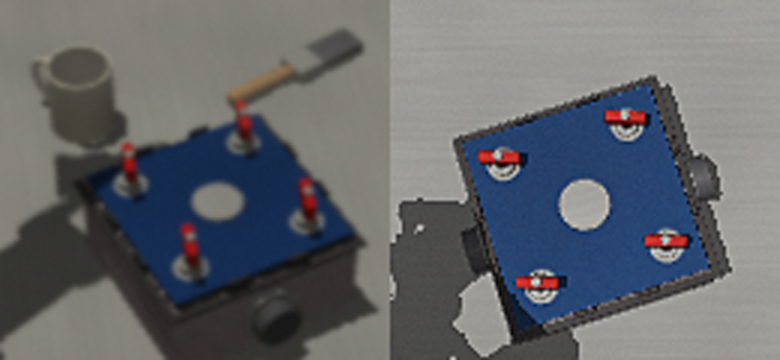

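In the last picture all four bars are parallel, the cover is down flat inside its guide tabs, and the mug and brush are where they were. I'll let the arm settle and hand in.

```bash
python3 -m pendant '[[[0,0,0],[0,0,0],0.05],[[0,0,0],[0,0,0],0.05],[[0,0,0],[0,0,0],0.05]]'; python3 -c "from plant import *;print(close_job())"
```

```text
time: 43.98
tool_pos: [424.5, 338.5, 437.6]
tcp_rot: [3.136, -0.001, 1.491]
contact_force: [1.2, -0.4, 0.5]
grip_width: 50.0
the job is handed in; nothing more can be done
None
```

I tightened all four knobs and handed the job in at about 44 s. The cover is down, and in the last pictures it looks flat.

**What I did**
- **First round:** I gave each knob about a sixth of a turn (1.01–1.08 rad), crosswise a, c, b, d.
- **Later rounds:** I then went round crosswise three more times in the same order. I took all four to about 1.79 rad, then to about 1.92 rad, and finished with small checking turns to 1.95 rad. I added the 1.79 rad round so the cover would not lean.

**Last checks**
- **Knobs:** All four stand at 1.95 rad, and their bars look parallel in the last picture. Turning torque in the last steps was about 0.29 N m on a, 0.34 on c, 0.30 on b and 0.33 on d. Single readings vary by about 0.04, and d's last one was 0.354, just over the 0.35 limit for firm.
- **Bystanders:** The mug and brush are where they were. The bottle was not in the last crop, but the arm never went near it.

**What went less well**
- **Knob a overshot:** In the third round it went briefly to about 2.04 rad, reading about 0.40 N m. Part of that came from a sideways force in the grip. I eased it back to 1.92 rad before going on to the others.
- **Not rechecked:** I did not measure a's torque again after the last small turns on c, b and d.

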